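# Take a formed angle bracket out of the bending die and load it in the drilling jig

### The arm

A 6-joint arm with a two-finger parallel gripper is mounted at the origin on the work surface. World frame = base frame: x ahead of the robot, y to its left, z up, the work surface at z = 0. Lengths are in mm, angles in rad, forces in N, time in s.
With the tool pointing down it reaches from about 375 to 925 mm from the base axis. Payload 5.7 kg.
Tool frame: the origin (TCP) lies midway between the tips of the shut fingers; the grasp point (between the pads) lies 19 mm behind it; y points along the fingers, z is the direction in which the jaws open and shut, and the axes are right-handed (so a half turn about y gives the same grasp; the last joint's range is limited). The gripper opens to 88 mm and grips with 3 to 60 N. Pads are 20 mm wide; open, the fingers measure 115 mm over their backs; the gripper's body (75 mm by 178 mm) begins 61 mm behind the grasp point.
Start: joints at [0.992, 0.359, 1.51, -0, 1.272, -0.115], TCP at [268.397, 536.586, 222.623] pointing down, gripper open.
Joint ranges: [-2.97, 2.97], [-1.01, 2.36], [0.21, 2.38], [-0.96, 4.11], [0.2, 2.71], [-2.98, 2.98]. Speed limits (rad/s): [2.39, 2.39, 3.14, 3.14, 3.14, 3.14].

### API

Orientations are given as a unit quaternion [w, x, y, z].
In Python, from rig import arm gives the robot as it stands.
- The arm moves only by the shell command python3 -m handwheel 'ROWS' [FORCE]. ROWS is JSON, a list of rows, each a list of 7 numbers: the shift along the tool's x, y, z in mm, then the turn, a rotation vector about the tool's x, y, z in rad, then the finger opening in mm, from 0 to 87.8. A call has 1 to 20 rows; each row is the pose to reach, as a shift and turn from the pose commanded when the call began, along the tool's axes at that moment; what a row does not reach only later rows make up. A row lasts 1/8 s, in which the tool goes at most 62.5 mm and 10.7 degrees, less where a joint would pass 70% of its speed; a pose out of reach is approached as far as the arm can. A call with a gripper value outside its range is refused whole. The fingers move at their own pace and stop on an object; FORCE is the grip in N (left out, the last holds). Time passes only in rows, so rows that repeat a pose let the fingers close. It gives the time, the measured TCP pose, the force and the opening at its end, in the units of the state.
- arm.get_state(): the state, without advancing time (a new reading comes with each control period).
- arm.snapshot(name): name is "side" or "top"; returns the picture (400x640x3 uint8, blue, green, red); there is no depth.
- arm.camera_model(name): a dict with "K" (3x3 intrinsics, pixels), "dist_coeffs" ([k1, k2, p1, p2, k3] as OpenCV has them; the pictures are not rectified), "rvec" (rotation vector, rad) and "tvec" (3), from world to camera coordinates, as OpenCV has them. Camera axes: x right, y down, z forward; pixel columns grow to the right and rows downward; lengths in mm; the calibration is good to about 2 mm. A picture is of the moment at which its call begins. camera_model takes no time and is no camera call.
- arm.hand_in(): hands the job in, once; it reports no verdict.
The state is a dict: "t": time; "joint_positions": joint angles; "dq": joint speeds; "joint_efforts": joint torques, N m; "eef_pos": TCP position; "tool_rot": TCP orientation; "contact_force": force on the tool from outside, world axes, zero at the start; "moment": the same for the moment, N m; "gripper_width": finger opening in mm.
Only numpy, scipy, OpenCV 4.12 (cv2) and the standard library are available. Lean on these libraries where they do the work, as an engineer would, in place of code of your own. Each camera call takes 0.05 s, during which the arm holds its last target.

### The job

Free the freshly bent steel angle bracket by turning the clamp handle over the bending die (its thread is left-handed: it loosens clockwise seen from above) until the clamp arm is swung well clear, and leave it open; then lift the bracket out of the V and set it down on the small timber block, lying flat on one leg with the other upright, and let go. Take it again another way and lower it, without dropping it, into the drilling jig: one leg flat on the plate, the other upright and touching the low fence at the far end, between the two side cheeks; let go of it there. Leave the other things on the bench where they are.

Things in the scene. Friction and masses are not known exactly. Their poses are not given: they have to be found in the camera images.
- clamp (a joint): Turn of the clamp handle and arm about a vertical stud, rad: 0 = tight, arm over the bracket; grows CLOCKWISE seen from above (left-hand thread: loosening) to a stop at 1.55; above 1.1 is well clear. Counter-clockwise only tightens, against the stop at 0. Starts at 0 to 0.2; turns with about 0.12 N m and stays where left.
- clamp_grip (a point): Centre of the clamp handle, a dark steel bar 56 mm long, 12 thick, 24 high (112 to 136 mm above the bench), on the turning axis. x along the bar, z up; the axes turn with it. The arm below (16 mm wide, 89 to 99 mm above the bench) runs from the axis 87 mm along this -x; opening takes it from over the V to the die's +y side.
- die_vee (a point): Middle of the bottom line of the die's 90-degree V, 46 mm above the bench. The V runs along y, 40 mm long, open at both ends, its faces leaning 45 degrees to +x and -x; die top 38 mm above this point, 104 mm wide in x. Base plate 64 mm wide in y, 12 high. The clamp stud stands 85 mm along +x. Fixed to the bench, left or right.
- bracket: The bracket: plain steel L-section, two equal legs 50 mm (outside), 8 thick, 56 long in y, 0.2 to 0.4 kg. Origin on the outside of the bend (heel line), half-way along; z bisects the L towards its open side; the legs run from the heel along +x+z and -x+z. Starts heel down in the V, z up, y along the V, leg tips 41 mm above the heel.
- bracket_heel (a point): The bracket's heel: middle of the outside line of the bend; axes of bracket. In the V the ends overhang the die by 5 to 11 mm each side: grip them about 10 mm above the heel, with the fingers beside the die.
- bracket_mid (a point): The bracket's centre, 20 mm from the heel along z, in the space between the legs; axes of bracket. When the bracket lies on one leg this is 14 mm above the support and 14 mm from the upright leg's outer face.
- block_top (a point): Centre of the top of the timber block, 38 mm above the bench; the block is 110 mm long in x and 36 mm wide in y (less than the bracket's length, so fingers at the bracket's ends pass beside it when it lies across, y along y). Fixed.
- jig_seat (a point): Seat of the drilling jig: on its plate (12 mm above the bench) at the foot of the fence, half-way between the cheeks. Fence face at x = 0, 12 mm high, 14 thick; the heel goes here, the upright leg's outside on the fence, the flat leg towards -x. Cheeks at y = +-32 mm, 34 high, x -52 to +14 mm: no room for fingers at the bracket's ends. Fixed, opposite the die.
- tape: roll of pale masking tape lying flat, 84 mm across, 25 mm high, a bystander; origin at the middle of its underside
- sanding_block: cork sanding block 90 x 60 x 30 mm, a bystander; origin at the middle of its underside
- wrench: loose open-ended wrench lying on the bench, a bystander; origin at the middle of its underside
- blank: flat unformed steel blank 90 x 50 x 8 mm lying on the bench, a bystander; origin at the middle of its underside
- jar: glass jar 68 mm across, 85 mm high, a bystander; origin at the middle of its underside
Mind the look-alikes: they are no part of the job. What is shaped like the part that bears clamp but blue is not meant.

How it is judged (in metres and radians):
On the way, in this order (a step that is already met when the one before it is completed fails the run):
1. the clamp is turned clockwise clear of the bracket (joint above 1.1 rad) while the bracket still lies in the V (value of joint clamp above 1.1 rad and distance between bracket_heel and die_vee below 0.012 m), for 0.1 s.
2. the bracket is lifted out of the V, its heel over 45 mm above the V's bottom, in the fingers (z of bracket_heel in the frame of die_vee above 0.045 m and contact force between the fingers and bracket above 1 N), for 0.1 s.
3. the bracket lies on the timber block flat on one leg, the other upright (heel within 4 mm of the block's top, bisector 45 +- 7 degrees from vertical), let go and still (x of bracket_heel in the frame of block_top between -0.06 and 0.06 m and y of bracket_heel in the frame of block_top between -0.03 and 0.03 m and z of bracket_heel in the frame of block_top between -0.004 and 0.004 m and angle between bracket_mid's own z axis and vertical between 0.66 and 0.91 rad and contact force between the fingers and bracket below 0.1 N and linear speed of bracket below 0.02 m/s), for 0.2 s.
4. the bracket is brought down into the jig while still held: heel within 8 mm of the fence and 6 mm of the plate (x of bracket_heel in the frame of jig_seat between -0.008 and 0.004 m and z of bracket_heel in the frame of jig_seat between -0.003 and 0.006 m and y of bracket_heel in the frame of jig_seat between -0.008 and 0.008 m and contact force between the fingers and bracket above 1 N), for 0.05 s.
At the end, for the whole second after the job is handed in: The bracket lies in the jig, released and still: flat leg on the plate (heel within 3 mm of it), upright leg within 4.5 mm of the fence, bend line along the fence within 0.1 rad and between the cheeks, upright within about 8 degrees; the clamp is still open (above 1.1 rad) (x of bracket_heel in the frame of jig_seat between -0.0045 and 0.003 m and z of bracket_heel in the frame of jig_seat between -0.003 and 0.003 m and y of bracket_heel in the frame of jig_seat between -0.007 and 0.007 m and x of bracket_mid in the frame of jig_seat between -0.021 and -0.01 m and z of bracket_mid in the frame of jig_seat between 0.011 and 0.0175 m and angle between the y axis of bracket_mid and the y axis of jig_seat, either way round below 0.1 rad and contact force between the fingers and bracket below 0.1 N and linear speed of bracket below 0.02 m/s and value of joint clamp above 1.1 rad); the robot touches nothing.
It fails at once if a bystander is moved more than 40 mm (distance of any of tape, sanding_block, wrench, blank, jar from where it was at the start of the episode above 0.04 m).
It also fails if it takes over 72 s, if anything falls off the work surface, if the arm or the gripper's body presses on something with over 40 N, if the wrist force passes 120 N, or if a joint passes its speed limit or range.

## Working session

There is one attempt and no reset: what is moved stays moved. The work goes in short steps, Python scripts to look and compute and a shell command to move; the robot and the scene stay as the last step left them, time stands still between calls to the robot, and variables do not carry over. Pictures are saved under pics/ and viewed, and the job is handed in when it is done.

```bash
ls; mkdir -p pics
python3 - <<'E'
from rig import arm
import cv2,numpy as np
s=arm.get_state(); print(s)
for n in ("side","top"):
    im=arm.snapshot(n); cv2.imwrite(f"pics/{n}0.png",im)
    c=arm.camera_model(n); print(n,c)
    R=cv2.Rodrigues(np.array(c["rvec"]))[0]; print("pos",-R.T@np.array(c["tvec"]).ravel(), "fwd",R[2])
E
```

```text
pics
{'t': 0.0, 'joint_positions': array([ 9.91897206e-01,  3.59481626e-01,  1.51139827e+00, -2.20886719e-05,
        1.27249886e+00, -1.15065681e-01]), 'dq': array([ 0.00057637,  0.00052778, -0.00150573, -0.00058301, -0.00105775,
       -0.0005691 ]), 'joint_efforts': array([ 1.34086647e-03, -5.15381384e+01, -2.70723385e+01,  6.74761226e-02,
        3.49833781e-02, -1.30557037e-04]), 'eef_pos': array([268.05276247, 536.04126377, 221.83651054]), 'tool_rot': array([-0.68757973,  0.6887725 , -0.16272921,  0.16231376]), 'contact_force': array([-0.07636493,  0.05462051, -0.24098195]), 'moment': array([ 0.03905469,  0.04955449, -0.02508089]), 'gripper_width': 87.49965520505098}
side {'K': array([[474.20365268,   0.        , 324.08759793],
       [  0.        , 474.20365268, 199.36396466],
       [  0.        ,   0.        ,   1.        ]]), 'dist_coeffs': array([0.00448193, 0.        , 0.        , 0.        , 0.        ]), 'rvec': array([ 2.35527325, -0.42473018,  0.14507686]), 'tvec': array([-513.60363507,  172.41190229, 1215.30007266])}
pos [ 256.20267635 -844.53901637  995.78253805] fwd [ 0.22313335  0.64661368 -0.72945339]
top {'K': array([[388.049531  ,   0.        , 321.12720702],
       [  0.        , 388.049531  , 200.69883755],
       [  0.        ,   0.        ,   1.        ]]), 'dist_coeffs': array([-0.07714227,  0.        ,  0.        ,  0.        ,  0.        ]), 'rvec': array([ 2.09596087, -2.15722216,  0.16306738]), 'tvec': array([ -39.6444139 ,  573.53767471, 1048.29722805])}
pos [ 388.60881068  -69.93535419 1128.51072689] fwd [ 0.1674434   0.01257885 -0.98580144]
```

View pics/side0.png

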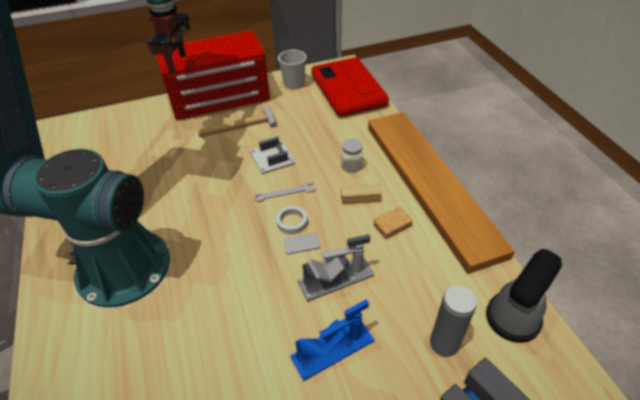

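View pics/top0.png

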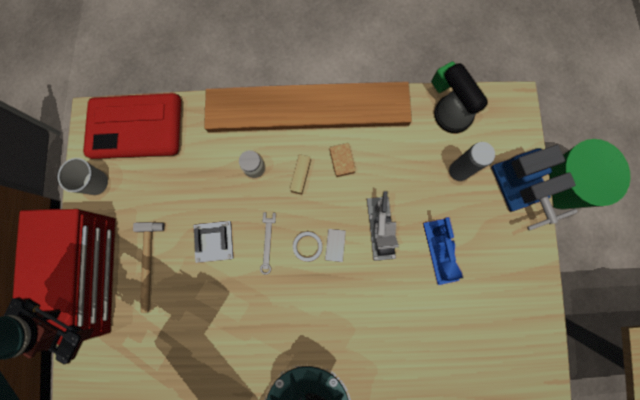

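The side view shows the grey die with clamp at about (335,272) and a blue look-alike at (333,340). The jig is at (272,153), the timber block at (361,194), the cork at (393,222), the tape at (292,219) and the blank at (301,243). The top view shows the grey die at (382,228), the blue one at (443,250), the timber at (300,174) and the jig at (213,242). I'll enlarge these.

```bash
cat > h.py <<'E'
import cv2,numpy as np
from scipy.optimize import least_squares
from scipy.spatial.transform import Rotation as Rot
from rig import arm
CM={n:arm.camera_model(n) for n in("side","top")}
def proj(n,P):
    c=CM[n];return cv2.projectPoints(np.atleast_2d(np.asarray(P,float)),np.array(c["rvec"]),np.array(c["tvec"]),c["K"],c["dist_coeffs"])[0].reshape(-1,2)
def ray(n,p):
    c=CM[n];u=cv2.undistortPoints(np.array(p,float).reshape(-1,1,2),c["K"],c["dist_coeffs"]).reshape(2)
    R=cv2.Rodrigues(np.array(c["rvec"]))[0];return -R.T@np.array(c["tvec"]).ravel(),R.T@np.r_[u,1]
def onz(n,p,z):
    o,d=ray(n,p);return o+d*(z-o[2])/d[2]
def tri(ps,pt):
    f=lambda X:np.r_[proj("side",X)[0]-ps,proj("top",X)[0]-pt]
    r=least_squares(f,[500,0,50]);return r.x,np.abs(r.fun).max()
def crop(im,x0,y0,w,h,k,fn,lines=()):
    c=cv2.resize(im[y0:y0+h,x0:x0+w],None,fx=k,fy=k,interpolation=cv2.INTER_CUBIC)
    for pl,col in lines:
        q=((np.asarray(pl)-[x0,y0]+.5)*k-.5)
        cv2.polylines(c,[np.round(q*16).astype(np.int32)],False,col,1,cv2.LINE_AA,4)
    cv2.imwrite(fn,c)
def q2R(q): return Rot.from_quat([q[1],q[2],q[3],q[0]])
E
python3 - <<'E'
from h import *
s=cv2.imread("pics/side0.png");t=cv2.imread("pics/top0.png")
a=cv2.resize(s[230:302,290:380],None,fx=8,fy=8,interpolation=cv2.INTER_CUBIC);cv2.imwrite("pics/c_s_die.png",a)
crop(t,352,180,60,90,6,"pics/c_t_die.png")
crop(s,240,120,150,120,5,"pics/c_s_jig.png")
crop(t,180,140,140,130,5,"pics/c_t_jig.png")
E
```

```text
(no output)
```

View pics/c_s_die.png

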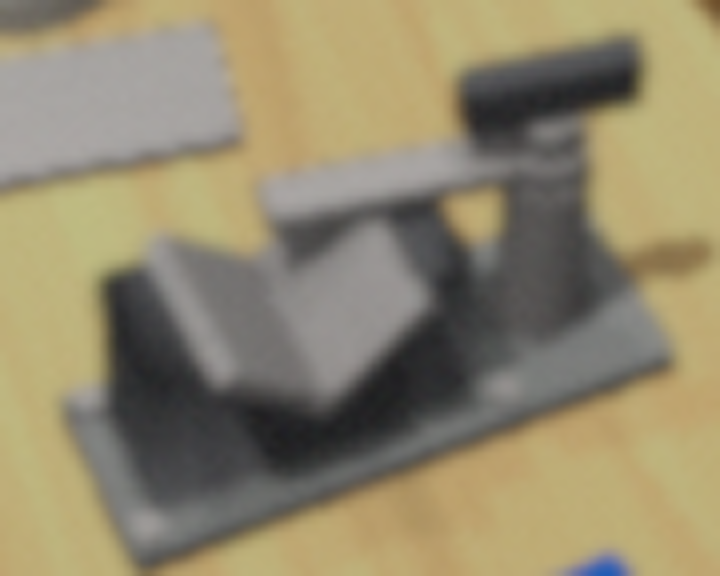

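View pics/c_t_die.png

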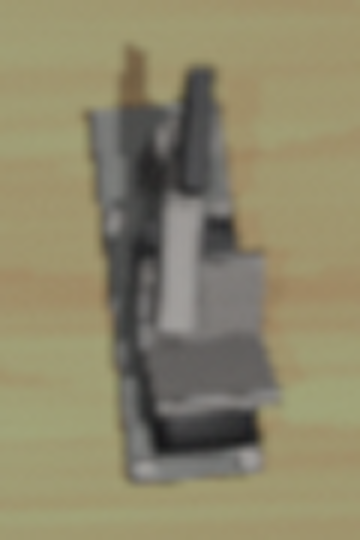

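View pics/c_s_jig.png

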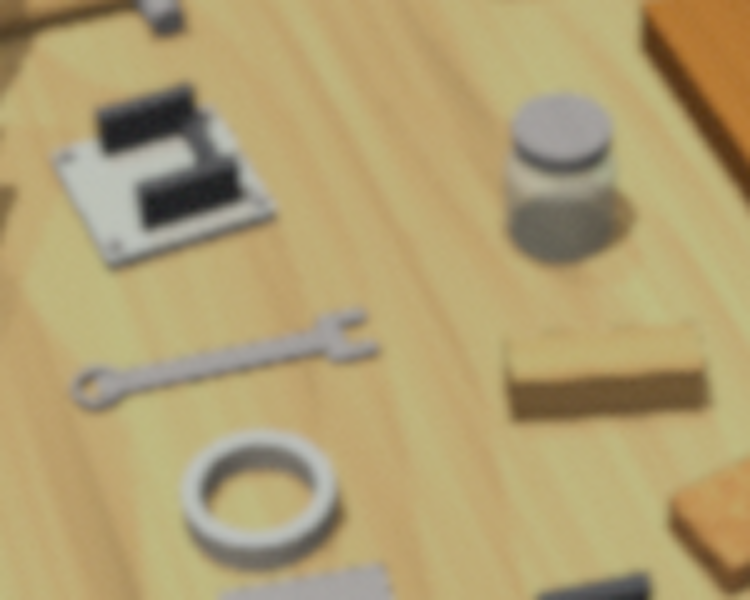

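View pics/c_t_jig.png

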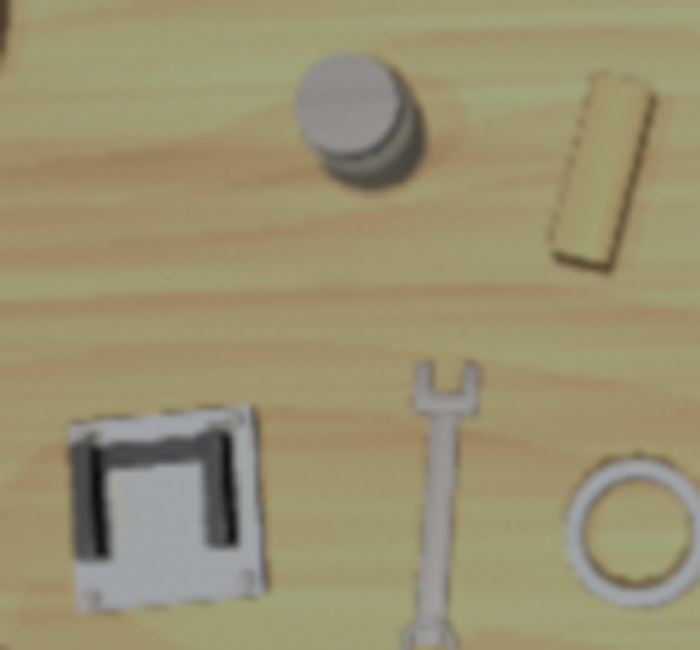

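```bash
cat > fit.py <<'E'
from h import *
def S(x,y): return ("side",(np.array([x,y])+.5)/8-.5+[290,230])
def T(x,y): return ("top",(np.array([x,y])+.5)/6-.5+[352,180])
def S5(x,y): return ("side",(np.array([x,y])+.5)/5-.5+[240,120])
def T5(x,y): return ("top",(np.array([x,y])+.5)/5-.5+[180,140])
def t2(a,b): return tri(a[1],b[1])
def fit(obs,x0,bias=False):
    # obs: (view,localpoint) -> params x,y,z,yaw
    def f(p):
        c,s=np.cos(p[3]),np.sin(p[3]);R=np.array([[c,-s,0],[s,c,0],[0,0,1]])
        return np.concatenate([proj(v[0],R@np.array(l,float)+p[:3])[0]-v[1] for v,l in obs])
    r=least_squares(f,x0,x_scale=[10,10,10,.1]);return r
E
python3 - <<'E'
from fit import *
np.set_printoptions(precision=1,suppress=True)
print("die -x-y bottom",t2(S(140,566),T(262,472)))
print("die -x-y top",t2(S(140,545),T(262,466)))
print("die -x+y top", t2(S(70,403),T(130,478)))
print("handle ends: +x top", t2(S(600,45),T(200,70)), "-x top",t2(S(480,78),T(188,190)))
print("heel -y", t2(S(318,412),T(262,338)))
print("-x tip -y outer", t2(S(222,392),T(280,405)))
print("+x tip -y outer", t2(S(432,300),T(264,252)))
print("block top corners", t2(S5(508,373),T5(552,252)),t2(S5(706,375),T5(614,266)), t2(S5(700,325),T5(655,92)),t2(S5(510,333),T5(592,73)))
print("jig plate bottom?", t2(S5(115,262),T5(80,610)), t2(S5(275,212),T5(265,592)),t2(S5(55,158),T5(68,425)))
print("jig cheek tops", t2(S5(140,190),T5(235,545)),t2(S5(238,163),T5(230,430)),t2(S5(100,110),T5(105,558)),t2(S5(192,90),T5(75,447)))
E
```

```text
die -x-y bottom (array([ 406.7, -263.4,    7.2]), np.float64(0.400743855260032))
die -x-y top (array([ 408.4, -261.9,   15.9]), np.float64(0.040220769542372636))
die -x+y top (array([ 405.4, -200.3,    5.6]), np.float64(0.23428416311276123))
handle ends: +x top (array([ 572. , -222.8,  135.8]), np.float64(1.9402231555544063)) -x top (array([ 529.3, -217.6,  130.6]), np.float64(1.4695578079707445))
heel -y (array([ 466.3, -259. ,   51.4]), np.float64(0.008303225630044153))
-x tip -y outer (array([ 435.5, -260.6,   80.2]), np.float64(0.5508907353940629))
+x tip -y outer (array([ 502.7, -256.1,   85.8]), np.float64(0.09907882209276409))
block top corners (array([613.6,  35.7,   4.4]), np.float64(0.2853897786557411)) (array([660.2, -12.2,  11.8]), np.float64(18.971718479401858)) (array([694.3, -31.1,  75.3]), np.float64(1.4666678131935669)) (array([656.1,  15.6,  59. ]), np.float64(17.450499755303667))
jig plate bottom? (array([ 429.8,  359.7, -135.3]), np.float64(5.232050749825817)) (array([466.1, 190.5,  34.9]), np.float64(17.98246302192672)) (array([474.7, 340. , -23.6]), np.float64(17.48493791575268))
jig cheek tops (array([444.8, 209.8,  54.8]), np.float64(0.26725358549094835)) (array([508.1, 213.9,  52.9]), np.float64(0.15675463528413047)) (array([439.2, 280.5,  62.7]), np.float64(0.4382712814144156)) (array([503.6, 307.2,  38.8]), np.float64(0.34179195380460214))
```

Run:
```python
from fit import *
np.set_printoptions(precision=1,suppress=True)
print("block top corners", t2(S5(508,373),T5(610,264)),t2(S5(706,375),T5(655,92)), t2(S5(700,325),T5(592,73)),t2(S5(510,333),T5(552,252)))
print("jig plate", t2(S5(115,262),T5(265,592)), t2(S5(275,212),T5(253,405)),t2(S5(55,158),T5(80,610)))
# die fit, origin die_vee xy at ground
obs=[(S(140,566),(-60,-32,0))]
# block fit
L,W=55,18
o=[(S5(508,378),(-L,-W,0)),(S5(706,376),(L,-W,0)),(S5(700,325),(L,W,0)),(S5(507,335),(-L,W,0)),
 (T5(608,266),(-L,-W,0)),(T5(655,92),(L,-W,0)),(T5(592,73),(L,W,0)),(T5(552,252),(-L,W,0))]
r=fit(o,[640,10,38,0]);print("block",r.x,r.fun.reshape(-1,2))
```

```text
block top corners (array([597.9,  -1.2,  46.1]), np.float64(0.058282392819791085)) (array([704.6, -28.9,  30.8]), np.float64(0.6208389237731353)) (array([717.4,   7.7,  31.5]), np.float64(0.6931720427415939)) (array([609.4,  31.7,  41.5]), np.float64(0.8498744537633627))
jig plate (array([421. , 203.8,   8.9]), np.float64(0.74116706474382)) (array([527.8, 212.3,   7.9]), np.float64(0.05568391377340731)) (array([411.9, 313.6,   5.9]), np.float64(0.33952025188574453))
block [657.1   2.8  35.4  -0.3] [[ 0.2  0.9]
 [-0.3 -0.9]
 [-0.9  0.2]
 [-0.8  0.4]
 [-0.2 -0.1]
 [ 0.4 -1.1]
 [ 1.1 -0.3]
 [-1.  -0.4]]
```

```bash
cat > model.py <<'E'
from fit import *
def box(x0,x1,y0,y1,z0,z1):
    c=np.array([[x,y,z] for x in(x0,x1) for y in(y0,y1) for z in(z0,z1)],float)
    E=[(0,1),(2,3),(4,5),(6,7),(0,2),(1,3),(4,6),(5,7),(0,4),(1,5),(2,6),(3,7)]
    return [(c[i],c[j]) for i,j in E]
def tf(segs,x,y,z,yaw):
    c,s=np.cos(yaw),np.sin(yaw);R=np.array([[c,-s,0],[s,c,0],[0,0,1]])
    return [(R@a+[x,y,z],R@b+[x,y,z]) for a,b in segs]
def brk():  # bracket in own frame
    r=np.sqrt(.5);u=np.array([r,0,r]);v=np.array([-r,0,r])
    prof=[0*u,50*u,50*u+8*v,8*u+8*v,8*u+50*v,50*v]
    g=[]
    for y in(-28,28):
        p=[q+[0,y,0] for q in prof]
        g+=[(p[i],p[(i+1)%6]) for i in range(6)]
    g+=[(q+[0,-28,0],q+[0,28,0]) for q in prof]
    return g
def die(x,y,yaw,a,b,th,dy):
    out=[]
    out+=[(s,(0,255,255)) for s in tf(box(a,b,-32,32,0,12),x,y,0,yaw)]
    out+=[(s,(255,0,0)) for s in tf(box(-52,52,-20,20,12,84),x,y,0,yaw)]
    out+=[(s,(0,255,0)) for s in tf(tf(brk(),0,dy,46,0),x,y,0,yaw)]
    h=box(-28,28,-6,6,112,136)+box(-87,0,-8,8,89,99)
    out+=[(s,(0,0,255)) for s in tf(tf(h,85,0,0,-th),x,y,0,yaw)]
    return out
def jig(x,y,yaw,px0=-90,px1=20,pw=55):
    out=[(s,(0,255,255)) for s in tf(box(px0,px1,-pw,pw,-12,0),x,y,12,yaw)]
    out+=[(s,(0,0,255)) for s in tf(box(-52,14,32,44,0,34)+box(-52,14,-44,-32,0,34),x,y,12,yaw)]
    out+=[(s,(0,255,0)) for s in tf(box(0,14,-32,32,0,12),x,y,12,yaw)]
    return out
def block(x,y,yaw): return [(s,(0,0,255)) for s in tf(box(-55,55,-18,18,0,38),x,y,0,yaw)]
def L(n,m,bias=(0,0)): return [(proj(n,np.array(s))+np.array(bias),c) for s,c in m]
E
python3 - <<'E'
from model import *
np.set_printoptions(precision=2,suppress=True)
s=cv2.imread("pics/side0.png");t=cv2.imread("pics/top0.png")
r2=np.sqrt(.5);tip=(50*r2)
def f(p):
    x,y,yaw,a,dy=p[:5]
    obs=[(S(140,566),(a,-32,0)),(T(262,470),(a,-32,6)),(S(68,403),(a,32,12)),(T(130,480),(a,32,6)),
     (S(318,412),(0,-28+dy,46)),(T(262,338),(0,-28+dy,46+11.3)),(S(222,392),(-tip,-28+dy,46+tip)),(T(280,403),(-tip,-28+dy,46+tip)),
     (S(432,300),(tip,-28+dy,46+tip)),(T(264,252),(tip,-28+dy,46+tip))]
    c,sn=np.cos(yaw),np.sin(yaw);R=np.array([[c,-sn,0],[sn,c,0],[0,0,1]])
    return np.concatenate([proj(v[0],R@np.array(l,float)+[x,y,0])[0]-v[1] for v,l in obs])
r=least_squares(f,[470,-230,0.05,-60,0],x_scale=[10,10,.1,10,10]);print(r.x,"\n",r.fun.reshape(-1,2))
x,y,yaw,a,dy=r.x
m=die(x,y,yaw,a,120,0.1,dy)
crop(s,290,230,90,72,8,"pics/o_s_die.png",L("side",m));crop(t,352,180,60,90,6,"pics/o_t_die.png",L("top",m))
E
```

```text
[ 466.45 -227.24    0.07  -60.65   -2.45] 
 [[ 0.45  1.52]
 [ 0.02 -0.61]
 [-0.87 -1.38]
 [-0.12  0.08]
 [ 0.77  0.52]
 [-0.18 -1.01]
 [-1.38 -0.08]
 [ 0.04  0.53]
 [ 0.21  0.62]
 [-0.7  -0.35]]
```

View pics/o_s_die.png

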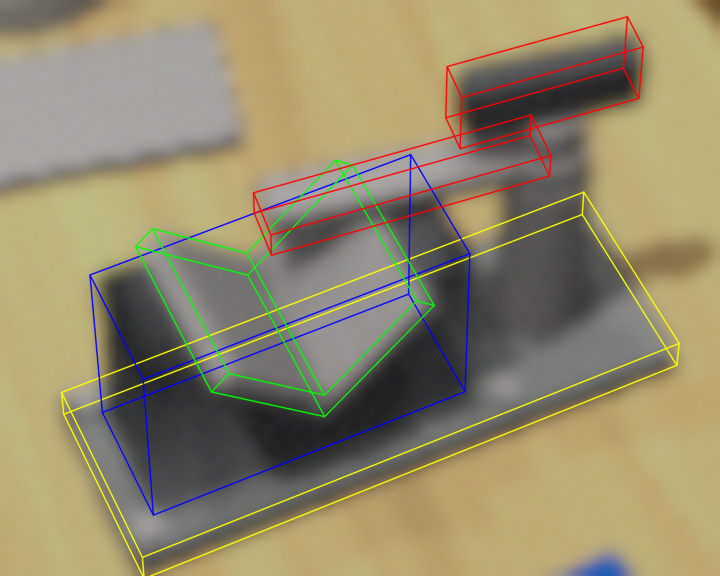

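View pics/o_t_die.png

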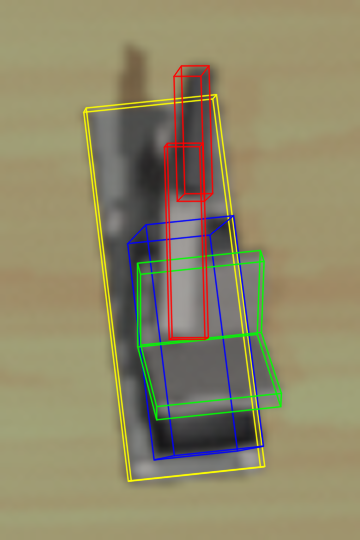

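The die model fits both views to about 1 px, with the clamp at about 0.15 rad. Next, the jig and block.

Run:
```python
from model import *
np.set_printoptions(precision=3,suppress=True)
s=cv2.imread("pics/side0.png");t=cv2.imread("pics/top0.png")
def solve(obs,p0):
    def f(p):
        c,sn=np.cos(p[2]),np.sin(p[2]);R=np.array([[c,-sn,0],[sn,c,0],[0,0,1]])
        return np.concatenate([proj(v[0],R@np.array(l,float)+[p[0],p[1],0])[0]-v[1] for v,l in obs])
    r=least_squares(f,p0,x_scale=[10,10,.1]);return r.x,r.fun.reshape(-1,2)
Lx,W=55,18
o=[(S5(508,376),(-Lx,-W,38)),(S5(706,376),(Lx,-W,38)),(S5(700,325),(Lx,W,38)),(S5(507,335),(-Lx,W,38)),
 (T5(610,264),(-Lx,-W,38)),(T5(655,92),(Lx,-W,38)),(T5(592,73),(Lx,W,38)),(T5(552,252),(-Lx,W,38))]
b,res=solve(o,[640,10,0]);print(b,res)
j,res=solve([(T5(235,545),(-52,-32-12,46)),(T5(208,548),(-52,-32,46)),(T5(107,556),(-52,32,46)),(T5(228,432),(14,-44,46)),(T5(73,447),(14,44,46)),
 (S5(140,188),(-52,-32,46)),(S5(100,110),(-52,32,46)),(S5(192,90),(14,44,46)),(S5(238,163),(14,-44,46))],[490,250,0.05]);print(j,res)
m=block(*b)+jig(*j)
crop(s,240,120,150,120,5,"pics/o_s_jig.png",L("side",m));crop(t,180,140,140,130,5,"pics/o_t_jig.png",L("top",m))
```

```text
[656.563   1.852  -0.285] [[ 0.134  1.008]
 [-0.223 -1.31 ]
 [-0.88  -0.205]
 [-0.809  0.048]
 [-0.271  0.321]
 [ 0.669 -1.209]
 [ 1.359 -0.376]
 [-0.753 -0.375]]
[493.494 260.378   0.068] [[-0.278 -0.021]
 [ 0.902 -0.229]
 [-1.298  0.243]
 [-0.211 -0.785]
 [ 0.279 -0.873]
 [-1.615 -0.45 ]
 [-0.426  2.618]
 [-0.107 -1.415]
 [ 0.714  0.786]]
```

View pics/o_s_jig.png

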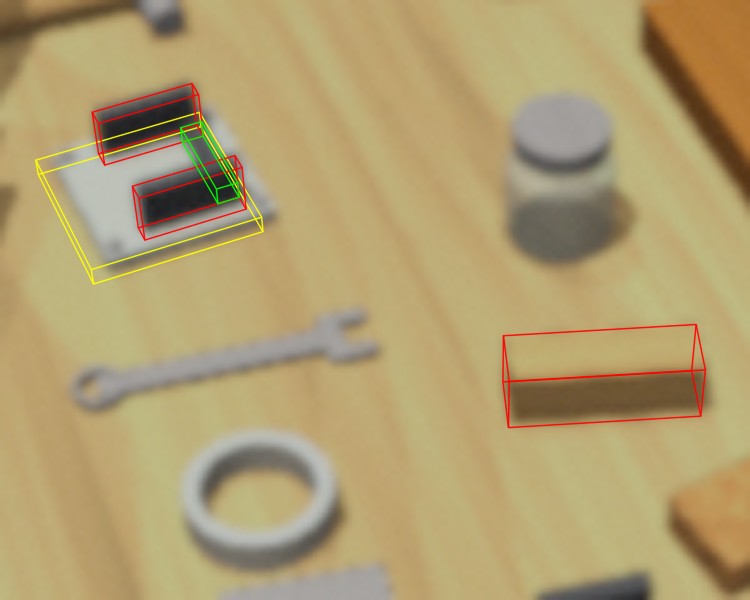

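View pics/o_t_jig.png

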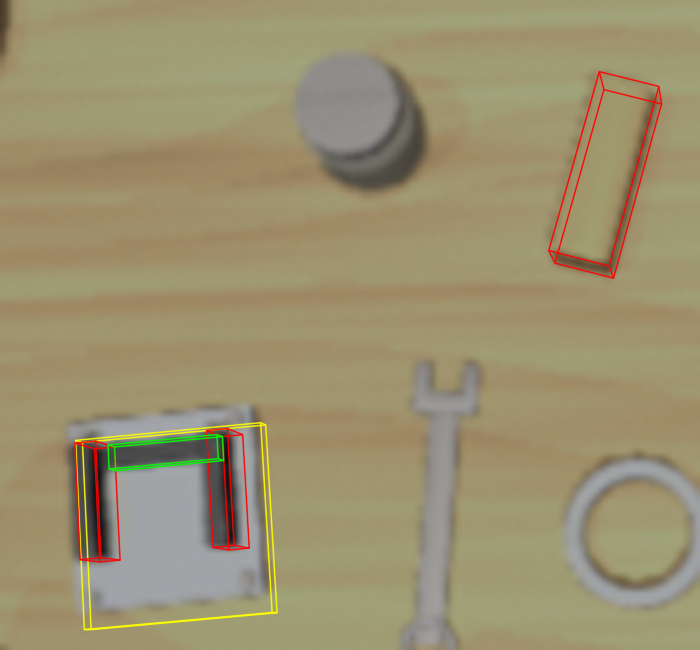

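Run:
```python
from model import *
np.set_printoptions(precision=3,suppress=True)
s=cv2.imread("pics/side0.png");t=cv2.imread("pics/top0.png")
def f(p):
    x,y,yaw,a,b,w,th=p
    o=[(T5(266,594),(a,-w,8)),(T5(78,612),(a,w,8)),(T5(67,423),(b,w,12)),(T5(255,404),(b,-w,8)),
     (S5(115,268),(a,-w,0)),(S5(52,157),(a,w,12)),(S5(276,213),(b,-w,4)),
     (T5(237,546),(-52,-32-th,46)),(T5(107,558),(-52,32,40)),(T5(203,434),(14,-32,46)),(T5(70,447),(14,32+th,46)),
     (S5(146,228),(-52,-32-th,12)),(S5(137,187),(-52,-32,46)),(S5(236,155),(14,-32,46)),(S5(97,112),(-52,32+th,46)),(S5(191,86),(14,32+th,46)),(S5(106,152),(-52,32,12)),
     (T5(107,465),(0,32,24)),(T5(205,458),(0,-32,24))]
    c,sn=np.cos(yaw),np.sin(yaw);R=np.array([[c,-sn,0],[sn,c,0],[0,0,1]])
    return np.concatenate([proj(v[0],R@np.array(l,float)+[x,y,0])[0]-v[1] for v,l in o])
r=least_squares(f,[490,263,.08,-78,30,55,12],x_scale=[10,10,.1,10,10,10,10]);print(r.x,"\n",r.fun.reshape(-1,2))
x,y,yaw,a,b,w,th=r.x
m=jig(x,y,yaw,a,b,w)
crop(s,240,130,70,50,10,"pics/o_s_jig2.png",L("side",m));crop(t,185,210,60,60,10,"pics/o_t_jig2.png",L("top",m))
```

```text
[494.187 263.22    0.08  -79.093  30.072  54.272  11.205] 
 [[ 0.321 -0.641]
 [ 1.066 -0.409]
 [ 0.666 -0.026]
 [-0.169 -0.016]
 [-0.748  1.359]
 [-0.086 -0.657]
 [ 0.241  0.82 ]
 [-1.744 -0.631]
 [-1.363 -0.179]
 [-0.447 -1.133]
 [ 0.128 -0.925]
 [-0.212  1.575]
 [-0.847 -0.803]
 [-0.253 -0.678]
 [-1.091 -0.341]
 [-0.039 -1.042]
 [-0.434  2.077]
 [-0.628  0.622]
 [ 1.565 -0.316]]
```

View pics/o_s_jig2.png

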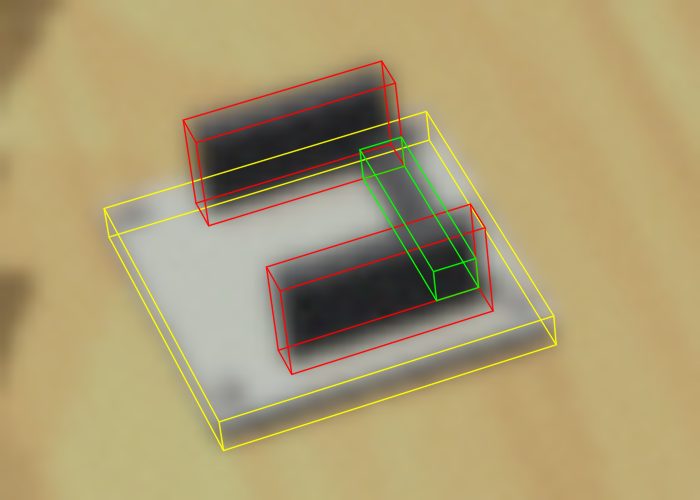

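View pics/o_t_jig2.png

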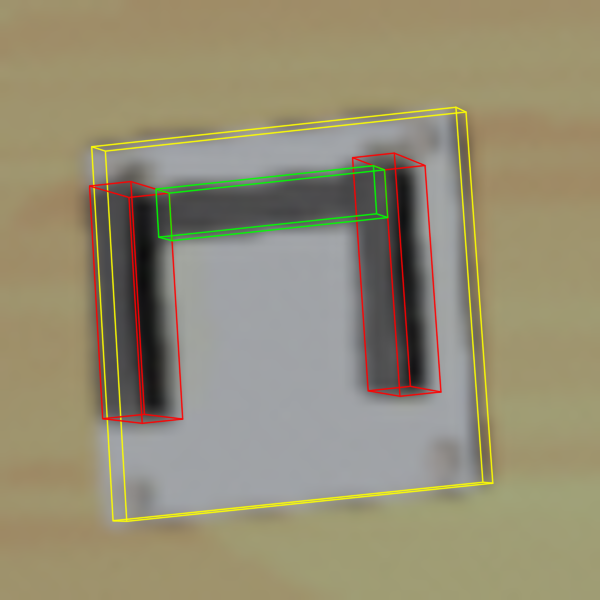

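```bash
cat > nav.py <<'E'
from h import *
np.set_printoptions(precision=3,suppress=True)
DIE=(466.5,-227.2,.07);BLK=(656.6,1.9,-.285);JIG=(494.2,263.2,.08)
def loc(f,l):
    x,y,a=f;c,s=np.cos(a),np.sin(a);return np.array([x+c*l[0]-s*l[1],y+s*l[0]+c*l[1],l[2]])
def down(psi,tilt=0):
    # tool z (jaw) at yaw psi, fingers down; tilt: then rotated about jaw axis (world rotation +tilt about z_tool)
    z=np.array([np.cos(psi),np.sin(psi),0]);y=np.array([0,0,-1.]);R=np.c_[np.cross(y,z),y,z]
    return Rot.from_rotvec(z*tilt)*Rot.from_matrix(R)
def st():
    s=arm.get_state();return s,np.array(s["eef_pos"]),q2R(s["tool_rot"])
def go(P,Rt):
    s,p,R=st()
    d=R.inv().apply(np.asarray(P)-p);w=(R.inv()*Rt).as_rotvec()
    print("shift",np.round(d,1),"turn",np.round(w,3),"|w|",round(float(np.linalg.norm(w)),3))
def info():
    s,p,R=st();M=R.as_matrix()
    print("t",round(s["t"],2),"tcp",p,"q",np.array(s["joint_positions"]),"F",np.array(s["contact_force"]),"w",round(s["gripper_width"],1))
    print("x",M[:,0],"y",M[:,1],"z",M[:,2],"zyaw",round(float(np.arctan2(M[1,2],M[0,2])),3))
E
python3 - <<'E'
from nav import *
info()
P=loc(DIE,(85,0,170));print(P)
for psi in (-.1+np.pi/2,-.1-np.pi/2): go(P,down(psi))
from model import *
s=cv2.imread("pics/side0.png");t=cv2.imread("pics/top0.png")
m=die(*DIE,-61,120,.17,-2.4)
crop(s,290,230,90,72,8,"pics/o_s_die2.png",L("side",m));crop(t,352,180,60,90,6,"pics/o_t_die2.png",L("top",m))
a=cv2.imread("pics/o_s_die2.png");b=cv2.resize(cv2.imread("pics/o_t_die2.png"),None,fx=.78,fy=.78)
E
```

```text
t 0.1 tcp [268.064 536.071 221.899] q [ 0.992  0.359  1.511 -0.     1.272 -0.115] F [-0.801  1.14   0.357] w 87.8
x [ 0.894 -0.447 -0.   ] y [-0.001 -0.001 -1.   ] z [ 0.447  0.894 -0.002] zyaw 1.107
[ 551.292 -221.255  170.   ]
shift [ 592.1   52.7 -550.6] turn [ 0.002 -0.364 -0.   ] |w| 0.364
shift [ 592.1   52.7 -550.6] turn [0.001 2.778 0.002] |w| 2.778
```

View pics/o_t_die2.png

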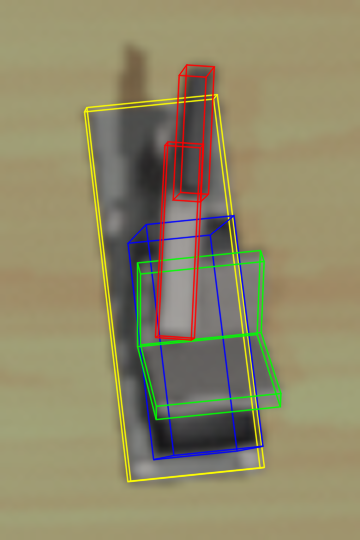

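Only one grey clamp handle matches: the dark steel bar on the grey die, top view near (384,200) and side view near (358,241). The blue one at (443,235) is the look-alike. The crop above confirms the grey die holds the bracket. I'll move above the handle now.

```bash
python3 -m handwheel '[[592,20,-551,0,-0.39,0,50],[592,20,-551,0,-0.39,0,50],[592,20,-551,0,-0.39,0,50],[592,20,-551,0,-0.39,0,50],[592,20,-551,0,-0.39,0,50],[592,20,-551,0,-0.39,0,50],[592,20,-551,0,-0.39,0,50],[592,20,-551,0,-0.39,0,50],[592,20,-551,0,-0.39,0,50],[592,20,-551,0,-0.39,0,50],[592,20,-551,0,-0.39,0,50],[592,20,-551,0,-0.39,0,50],[592,20,-551,0,-0.39,0,50],[592,20,-551,0,-0.39,0,50],[592,20,-551,0,-0.39,0,50],[592,20,-551,0,-0.39,0,50]]' 30
python3 - <<'E'
from nav import *
info(); go(loc(DIE,(85,0,113)),down(1.5))
E
```

```text
t: 2.1
eef_pos: [550.6, -219.3, 202.5]
tool_rot: [0.707, -0.706, 0.026, -0.025]
contact_force: [0.4, 0.7, -0.7]
gripper_width: 50.0
t 2.1 tcp [ 550.575 -219.313  202.499] q [-0.496  0.367  1.55   0.     1.225 -1.994] F [ 0.378  0.659 -0.653] w 50.0
x [ 0.997 -0.072 -0.001] y [-0.001  0.001 -1.   ] z [0.072 0.997 0.001] zyaw 1.498
shift [ 1.  89.5 -2. ] turn [-0.001 -0.002 -0.001] |w| 0.002
```

```bash
python3 -m handwheel '[[1,30,-2,0,0,0,50],[1,50,-2,0,0,0,50],[1,50,-2,0,0,0,50]]'
python3 - <<'E'
from nav import *
from model import *
info()
_,p,R=st()
for n,x0,y0 in(("side",285,190),("top",345,160)):
    im=arm.snapshot(n);cv2.imwrite(f"pics/{n}1.png",im)
    # tcp marker and finger outlines at opening
    seg=[]
    for d in(-25,25):
        pts=[p+R.apply([a,b,d]) for a,b in((-10,0),(10,0),(10,-38),(-10,-38),(-10,0))]
        seg+=[((proj(n,pts)),(0,0,255))]
    crop(im,x0,y0,100,110,6,f"pics/a_{n}1.png",seg)
E
```

```text
t: 2.48
eef_pos: [550.7, -221.0, 151.5]
tool_rot: [0.707, -0.706, 0.027, -0.024]
contact_force: [1.0, 0.0, 0.4]
gripper_width: 49.9
t 2.48 tcp [ 550.707 -220.991  151.518] q [-0.498  0.422  1.603 -0.     1.12  -1.997] F [0.95  0.016 0.354] w 49.9
x [ 0.997 -0.072 -0.003] y [-0.003  0.002 -1.   ] z [0.072 0.997 0.001] zyaw 1.499
```

View pics/a_side1.png

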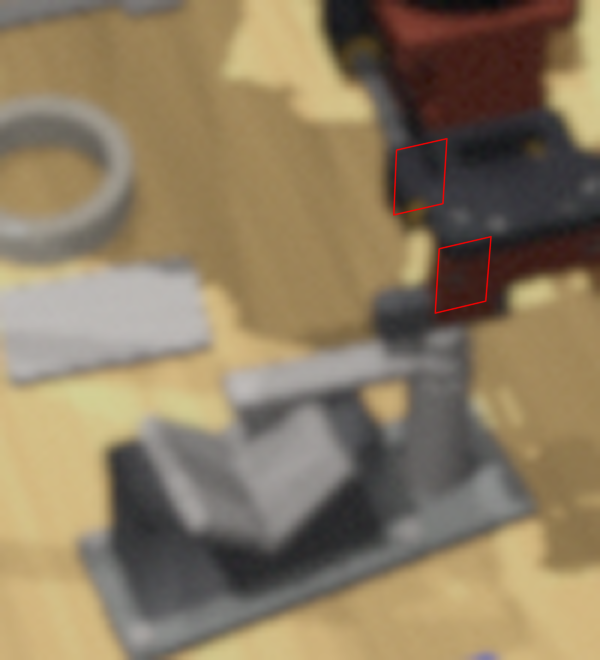

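View pics/a_top1.png

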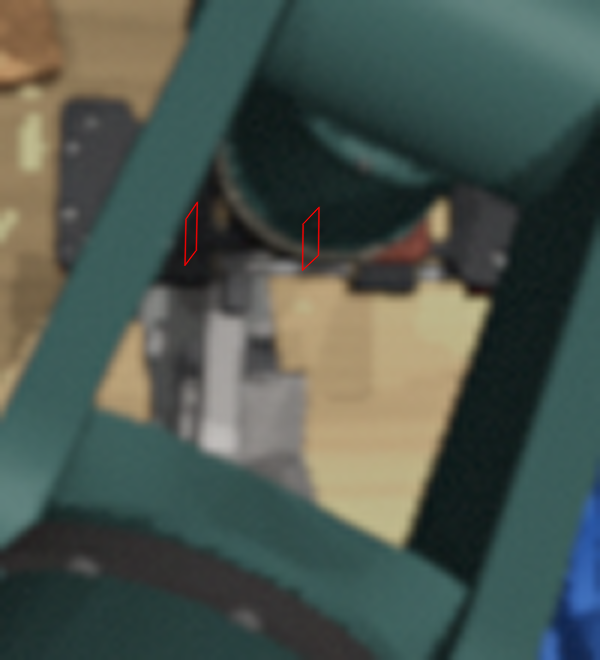

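The fingers straddle the handle: near finger tip at crop (465,315), far tip at (415,215), handle between them. Now I'll descend and close.

```bash
python3 -m handwheel '[[0,20,0,0,0,0,50],[0,38,0,0,0,0,50],[0,38,0,0,0,0,30],[0,38,0,0,0,0,8],[0,38,0,0,0,0,8],[0,38,0,0,0,0,8],[0,38,0,0,0,0,8]]' 30; python3 -c "
from nav import *
info()"
```

```text
t: 3.45
eef_pos: [552.7, -222.1, 115.4]
tool_rot: [0.707, -0.706, 0.026, -0.027]
contact_force: [1.1, 4.6, 5.9]
gripper_width: 11.6
t 3.45 tcp [ 552.735 -222.118  115.43 ] q [-0.499  0.465  1.636  0.002  1.041 -1.997] F [1.061 4.629 5.903] w 11.6
x [ 0.997 -0.074  0.001] y [ 0.001  0.001 -1.   ] z [0.074 0.997 0.002] zyaw 1.496
```

```bash
python3 -m handwheel '[[0,-2,0,0,0.12,0,8],[0,-2,0,0,0.28,0,8],[0,-2,0,0,0.44,0,8],[0,-2,0,0,0.6,0,8],[0,-2,0,0,0.76,0,8],[0,-2,0,0,0.92,0,8],[0,-2,0,0,1.08,0,8],[0,-2,0,0,1.2,0,8],[0,-2,0,0,1.27,0,8],[0,-2,0,0,1.27,0,8]]'
python3 - <<'E'
from nav import *
info()
im=arm.snapshot("side");cv2.imwrite("pics/side2.png",im);crop(im,285,190,100,110,6,"pics/a_side2.png")
E
```

```text
t: 4.7
eef_pos: [553.3, -221.3, 115.5]
tool_rot: [0.554, -0.552, 0.441, -0.44]
contact_force: [7.4, 6.5, -9.7]
gripper_width: 11.9
t 4.7 tcp [ 553.276 -221.326  115.537] q [-0.498  0.465  1.635  0.004  1.042 -0.726] F [ 7.409  6.536 -9.688] w 11.9
x [ 0.224 -0.975 -0.002] y [ 0.001  0.003 -1.   ] z [0.975 0.224 0.002] zyaw 0.226
```

View pics/a_side2.png

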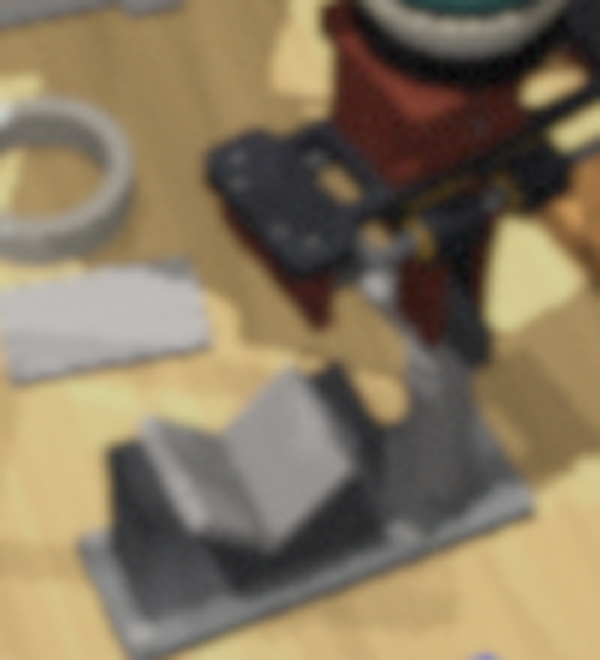

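The arm has swung clear, with the bracket still in the V at crop (270,545) and the clamp at about 1.41 rad. I'll release, rise, and check where the bracket is.

```bash
python3 -m handwheel '[[0,0,0,0,0,0,40],[0,0,0,0,0,0,40],[0,0,0,0,0,0,40],[0,-50,0,0,0,0,40],[0,-100,0,0,0,0,40],[0,-100,0,0,0,0,40]]'
python3 - <<'E'
from nav import *
info()
P=loc(DIE,(0,-2.4,160)); go(P,down(.07+np.pi/2)); go(P,down(.07-np.pi/2))
E
```

```text
t: 5.5
eef_pos: [554.9, -224.9, 221.4]
tool_rot: [0.554, -0.553, 0.437, -0.443]
contact_force: [0.3, -0.3, -1.1]
gripper_width: 40.0
t 5.5 tcp [ 554.905 -224.883  221.395] q [-0.5    0.353  1.522 -0.     1.257 -0.727] F [ 0.336 -0.321 -1.069] w 40.0
x [ 0.225 -0.974  0.006] y [ 0.008 -0.005 -1.   ] z [0.974 0.225 0.007] zyaw 0.227
shift [-15.6  60.7 -87.4] turn [-0.001 -1.414  0.01 ] |w| 1.414
shift [-15.6  60.7 -87.4] turn [-0.01   1.728 -0.001] |w| 1.728
```

Run:
```python
from nav import *
from model import *
m=die(*DIE,-61,120,1.41,-2.4)
for n,x0,y0,w,h,k in(("side",285,210,95,90,7),("top",345,160,80,110,6)):
    im=arm.snapshot(n);cv2.imwrite(f"pics/{n}3.png",im)
    crop(im,x0,y0,w,h,k,f"pics/a_{n}3.png",L(n,m))
```

```text
(no output)
```

View pics/a_side3.png

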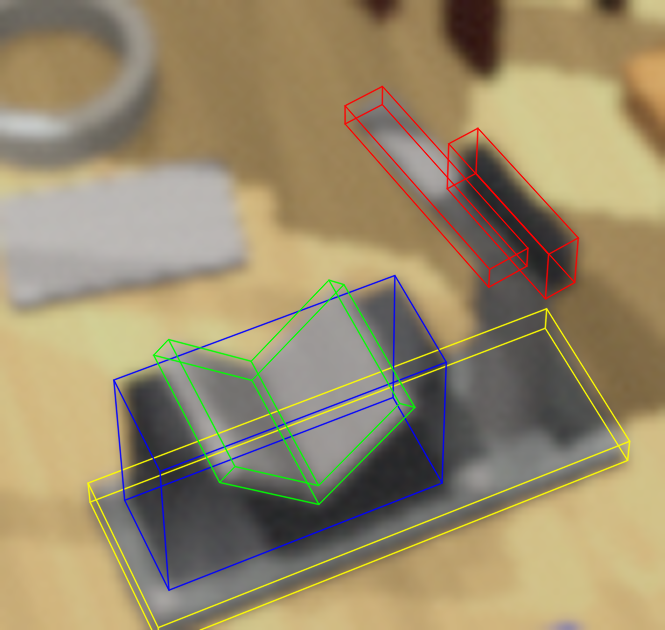

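View pics/a_top3.png

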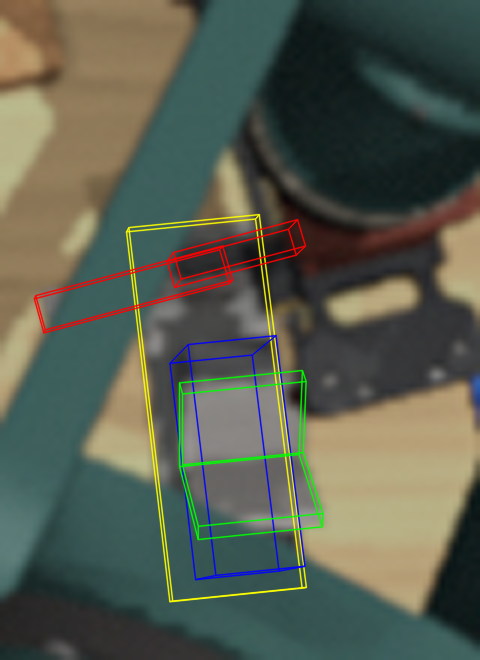

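```bash
sed -i 's/^DIE=(466.5,-227.2,.07)/DIE=(468,-227.7,.07)/' nav.py
python3 - <<'E'
from nav import *
P=loc(DIE,(0,-2.4,160)); go(P,down(.07+np.pi/2))
E
python3 -m handwheel '[[-16,30,-87,0,-0.18,0,87],[-16,30,-87,0,-0.36,0,87],[-16,30,-87,0,-0.54,0,87],[-16,30,-87,0,-0.72,0,87],[-16,50,-87,0,-0.9,0,87],[-16,60,-87,0,-1.08,0,87],[-16,60,-87,0,-1.26,0,87],[-16,60,-87,0,-1.41,0,87],[-16,60,-87,0,-1.41,0,87],[-16,60,-87,0,-1.41,0,87]]'
python3 - <<'E'
from nav import *
info()
P=loc(DIE,(0,-2.4,37)); go(P,down(.07+np.pi/2))
im=arm.snapshot("side");cv2.imwrite("pics/side4.png",im);crop(im,275,190,110,110,6,"pics/a_side4.png")
E
```

```text
shift [-12.4  57.  -83.4] turn [ 0.    -1.414  0.001] |w| 1.414
t: 6.85
eef_pos: [463.2, -226.7, 155.8]
tool_rot: [0.707, -0.706, -0.022, 0.023]
contact_force: [-0.9, 0.8, -1.3]
gripper_width: 87.2
t 6.85 tcp [ 463.186 -226.712  155.843] q [-0.589  0.314  1.769 -0.     1.06  -2.223] F [-0.855  0.818 -1.306] w 87.2
x [ 0.998  0.063 -0.001] y [-0.002  0.001 -1.   ] z [-0.063  0.998  0.001] zyaw 1.634
shift [  4.9 118.8  -3.8] turn [-0.001 -0.007 -0.001] |w| 0.007
```

View pics/a_side4.png

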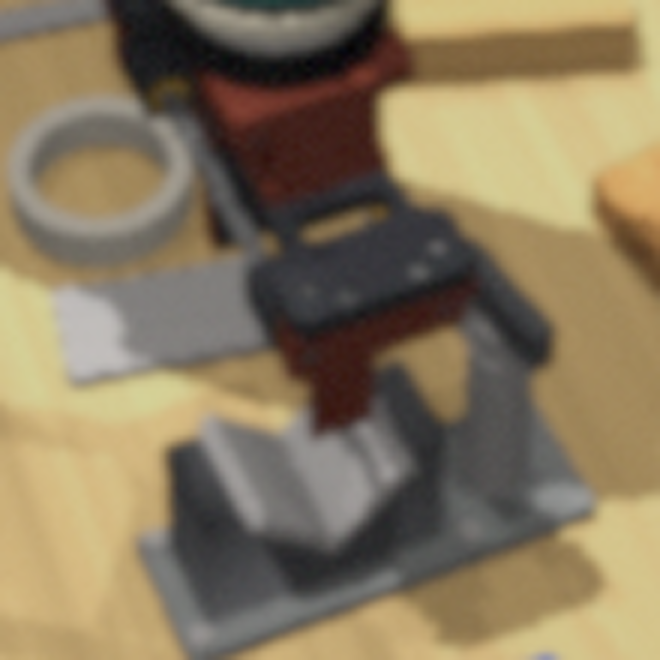

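```bash
python3 -m handwheel '[[5,0,-4,0,0,0,87],[5,40,-4,0,0,0,87],[5,80,-4,0,0,0,87],[5,105,-4,0,0,0,87],[5,118,-4,0,0,0,87],[5,118,-4,0,0,0,87]]'
python3 - <<'E'
from nav import *
info()
P=loc(DIE,(0,-2.4,37)); go(P,down(.07+np.pi/2))
im=arm.snapshot("side");cv2.imwrite("pics/side5.png",im);crop(im,275,190,110,110,6,"pics/a_side5.png")
E
```

```text
t: 7.65
eef_pos: [469.0, -230.7, 38.2]
tool_rot: [0.707, -0.707, -0.023, 0.024]
contact_force: [-0.5, -0.0, 0.4]
gripper_width: 87.1
t 7.65 tcp [ 469.007 -230.735   38.192] q [-0.589  0.494  1.858 -0.     0.791 -2.226] F [-0.521 -0.038  0.409] w 87.1
x [ 0.998  0.066 -0.001] y [-0.001  0.001 -1.   ] z [-0.066  0.998  0.001] zyaw 1.637
shift [-0.8  1.2  0.7] turn [-0.001 -0.004 -0.001] |w| 0.004
```

View pics/a_side5.png

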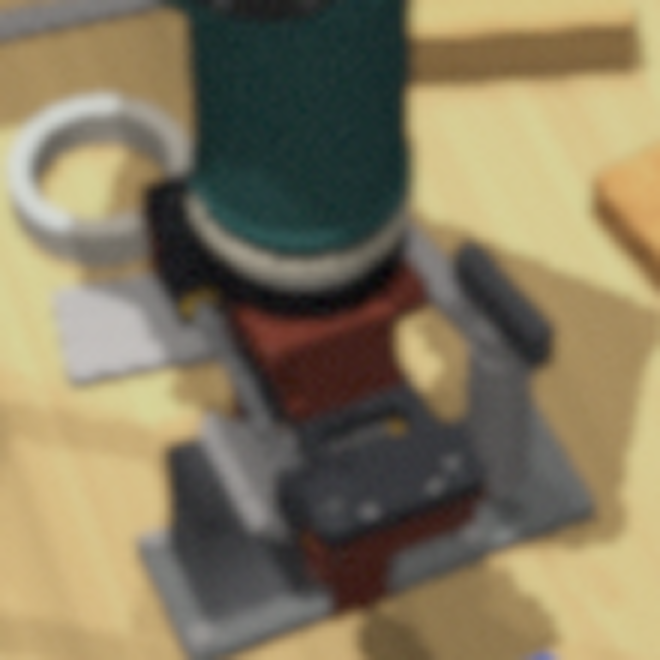

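The near finger stands beside the die at the bracket's end (crop (345,580)). I'll close.

```bash
python3 -m handwheel '[[0,0,0,0,0,0,65],[0,0,0,0,0,0,54],[0,0,0,0,0,0,50],[0,0,0,0,0,0,50],[0,0,0,0,0,0,50],[0,0,0,0,0,0,50]]' 45; python3 -c "
from nav import *
info()"
```

```text
t: 8.45
eef_pos: [469.3, -230.7, 39.1]
tool_rot: [-0.707, 0.707, 0.023, -0.023]
contact_force: [-0.4, 0.8, 6.3]
gripper_width: 55.5
t 8.45 tcp [ 469.279 -230.747   39.082] q [-0.589  0.492  1.858  0.     0.791 -2.226] F [-0.424  0.823  6.256] w 55.5
x [0.998 0.066 0.   ] y [ 0. -0. -1.] z [-0.066  0.998 -0.   ] zyaw 1.637
```

```bash
python3 -m handwheel '[[0,-15,0,0,0,0,50],[0,-40,0,0,0,0,50],[0,-80,0,0,0,0,50],[0,-120,0,0,0,0,50],[0,-150,0,0,0,0,50],[0,-150,0,0,0,0,50]]'
python3 - <<'E'
from nav import *
from model import *
info()
_,p,R=st()
B=R.as_matrix()
# bracket assumed: heel at tool (0,-7,0); bracket z=-tool y, bracket y = tool z, bracket x= tool x
M=np.c_[B[:,0],B[:,2],-B[:,1]];h=p+B@[0,-7,0]
seg=[((M@a+h,M@b+h),(0,255,0)) for a,b in brk()]
for n,x0,y0,w,h_,k in(("side",275,170,110,110,6),):
    im=arm.snapshot(n);cv2.imwrite(f"pics/{n}6.png",im)
    crop(im,x0,y0,w,h_,k,f"pics/a_{n}6.png",L(n,seg))
E
```

```text
t: 9.2
eef_pos: [470.5, -231.7, 191.2]
tool_rot: [-0.706, 0.708, 0.025, -0.022]
contact_force: [0.4, 0.3, -2.7]
gripper_width: 55.4
t 9.2 tcp [ 470.48  -231.732  191.171] q [-0.589  0.281  1.716 -0.     1.14  -2.226] F [ 0.447  0.283 -2.727] w 55.4
x [0.998 0.066 0.004] y [ 0.004 -0.003 -1.   ] z [-0.066  0.998 -0.003] zyaw 1.637
```

View pics/a_side6.png

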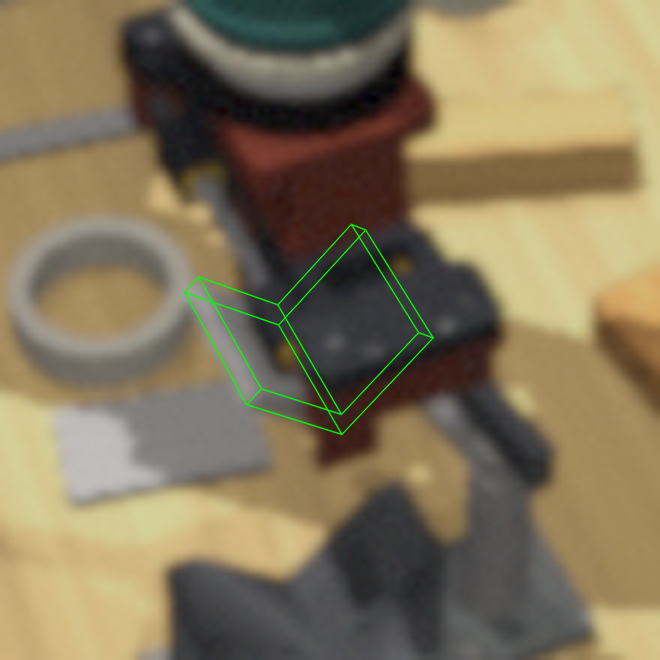

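```bash
cat >> nav.py <<'E'
def hb(frame,lx,ly,z,Rt,off=7): # tcp such that heel at frame local
    return loc(frame,(lx,ly,z))+off*Rt.as_matrix()[:,1]
E
python3 - <<'E'
from nav import *
Rt=down(-.285+np.pi/2,-np.pi/4)
P=hb(BLK,20,0,38+80,Rt);print(P,Rt.as_matrix()[:,1]); go(P,Rt)
for o in [("tape","top",(308,245),12),("cork","top",(343,160),30),("blank","top",(335,245),8),("wrench","top",(268,242),5),("jar","top",(250,163),85)]: print(o[0],onz(*o[1:]))
E
```

```text
[680.543  -5.115 113.05 ] [ 0.679 -0.199 -0.707]
shift [225.6  76.3 211.5] turn [-0.137  0.333 -0.775] |w| 0.855
tape [450.573 -14.527  12.   ]
cork [ 693.908 -123.152   30.   ]
blank [448.597 -91.977   8.   ]
wrench [462.736 101.661   5.   ]
jar [678.591 139.     85.   ]
```

```bash
python3 -m handwheel '[[45,0,42,-0.03,0.06,-0.15,50],[90,10,85,-0.06,0.13,-0.3,50],[135,25,127,-0.08,0.2,-0.46,50],[180,45,170,-0.11,0.27,-0.62,50],[226,60,212,-0.137,0.333,-0.775,50],[226,76,212,-0.137,0.333,-0.775,50],[226,76,212,-0.137,0.333,-0.775,50],[226,76,212,-0.137,0.333,-0.775,50]]'
python3 - <<'E'
from nav import *
from model import *
info()
Rt=down(-.285+np.pi/2,-np.pi/4)
go(hb(BLK,20,0,38+80,Rt),Rt); go(hb(BLK,20,0,40,Rt),Rt)
_,p,R=st();B=R.as_matrix()
M=np.c_[B[:,0],B[:,2],-B[:,1]];h=p+B@[0,-7,0]
seg=[((M@a+h,M@b+h),(0,255,0)) for a,b in brk()]+block(*BLK)
for n,x0,y0,w,h_,k in(("side",310,120,110,110,6),("top",260,110,90,110,6)):
    im=arm.snapshot(n);cv2.imwrite(f"pics/{n}7.png",im)
    crop(im,x0,y0,w,h_,k,f"pics/a_{n}7.png",L(n,seg))
E
```

```text
t: 10.25
eef_pos: [686.7, -16.0, 157.4]
tool_rot: [-0.624, 0.693, 0.143, 0.331]
contact_force: [0.8, -0.9, -2.4]
gripper_width: 55.5
t 10.25 tcp [686.721 -15.988 157.357] q [-0.035  0.372  1.979 -0.954  0.198 -0.433] F [ 0.777 -0.905 -2.408] w 55.5
x [ 0.74  -0.215  0.638] y [ 0.611 -0.181 -0.77 ] z [ 0.281  0.96  -0.003] zyaw 1.286
shift [-35.2  28.4   8.8] turn [ 0.002  0.002 -0.094] |w| 0.094
shift [-84.9  88.5   9. ] turn [ 0.002  0.002 -0.094] |w| 0.094
```

View pics/a_side7.png

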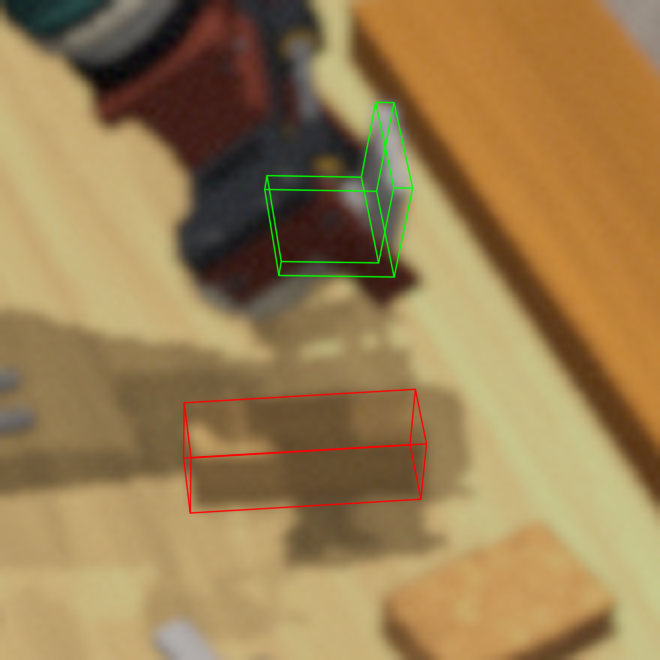

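View pics/a_top7.png

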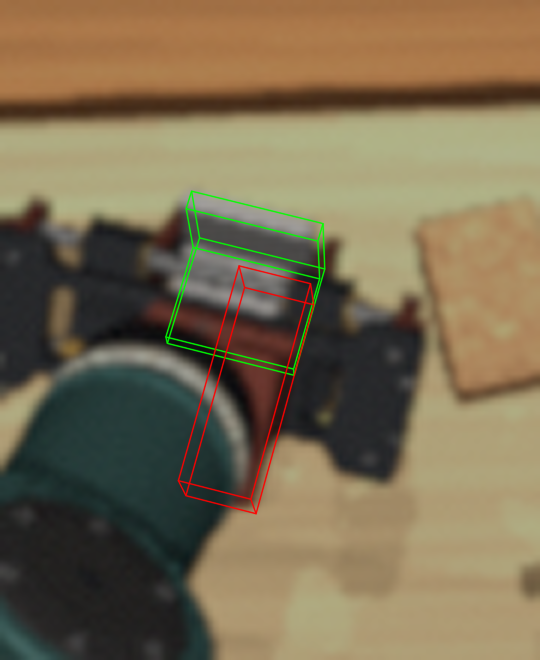

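The overlay matches the held bracket, but joints 4 and 5 are at their range ends, so a forward tilt is cramped. I'll fit the arm's geometry from the logged states and check the backward tilt.

```bash
cat > fk.py <<'E'
from nav import *
D=[([.992,.359,1.511,0,1.272,-.115],[268.06,536.07,221.9]),([-.496,.367,1.55,0,1.225,-1.994],[550.575,-219.313,202.5]),
([-.498,.422,1.603,0,1.12,-1.997],[550.7,-221,151.5]),([-.5,.353,1.522,0,1.257,-.727],[554.9,-224.9,221.4]),([-.589,.314,1.769,0,1.06,-2.223],[463.2,-226.7,155.84]),
([-.589,.494,1.858,0,.791,-2.226],[469,-230.7,38.2]),([-.589,.281,1.716,0,1.14,-2.226],[470.5,-231.7,191.2]),([-.035,.372,1.979,-.954,.198,-.433],[686.72,-15.99,157.36])]
def FK(q,g):
    a,L1,L2,c,Lt,h,d=g
    Rz=lambda t:Rot.from_euler('z',t);Ry=lambda t:Rot.from_euler('y',t)
    b=Rz(q[0]);A=Ry(q[1]);F=Ry(q[1]+q[2]);
    W=F*Rz(q[3])*Ry(q[4])
    p=np.array([a,0,h])+A.apply([0,0,L1])+F.apply([c,d,L2])+W.apply([0,0,Lt])
    return b.apply(p),b*W*Rz(q[5])
def res(g): return np.concatenate([FK(q,g)[0]-p for q,p in D])
G=least_squares(res,[50,400,400,0,200,300,70]).x
if __name__=="__main__":
    print(G,np.abs(res(G)).max())
    for q,p in D[-1:]:
        print(FK(q,G)[0]-p,FK(q,G)[1].as_matrix())
def IK(P,Rt,q0):
    # align: tool dir (y_tool) = W z ; find fixed rotation C from last state
    def f(q):
        p,R=FK(q,G);return np.r_[(p-P)/100,(Rt.inv()*(R*C)).as_rotvec()]
    lo=[-2.97,-1.01,.21,-.96,.2,-2.98];hi=[2.97,2.36,2.38,4.11,2.71,2.98]
    r=least_squares(f,np.clip(q0,np.array(lo)+.01,np.array(hi)-.01),bounds=(lo,hi));return r.x,r.cost
C=Rot.from_matrix(np.eye(3))
C=FK(D[0][0],G)[1].inv()*q2R([-0.68757973,0.6887725,-0.16272921,0.16231376])
E
python3 fk.py
python3 - <<'E'
from fk import *
print("C",C.as_matrix())
for tilt,lx in((np.pi/4,-20),(np.pi/4,-40),(-np.pi/4,20)):
  for psi in(-.285+np.pi/2,):
    for z in(45+60,40):
      Rt=down(psi,tilt);P=hb(BLK,lx,0,z,Rt)
      for q0 in([-.05,.8,1.0,0,2.3,-1.3],[-.05,.6,1.8,3.1,.3,1.8],[-.05,.6,1.8,0,.3,-1.3]):
        q,c=IK(P,Rt,q0);print(tilt,lx,z,"q",q,"cost",round(c,6))
print(onz("top",(300,130),25),onz("top",(300,88),25))
E
```

```text
[  1.244 609.496 432.396 111.479 381.165 266.529  68.876] 0.5069644566947886
[-0.05  -0.335 -0.124] [[-0.282 -0.74   0.611]
 [-0.959  0.215 -0.182]
 [ 0.003 -0.637 -0.771]]
C [[ 0.     0.001 -1.   ]
 [-1.     0.    -0.   ]
 [ 0.     1.     0.001]]
0.7853981633974483 -20 105 q [-0.153  0.987  0.879  0.107  2.053 -1.427] cost 0.0
0.7853981633974483 -20 105 q [-0.214  0.448  2.145  1.825  0.2    2.98 ] cost 0.983149
0.7853981633974483 -20 105 q [-0.153  0.987  0.879  0.107  2.053 -1.427] cost 0.0
0.7853981633974483 -20 40 q [-0.153  1.053  0.898  0.103  1.97  -1.437] cost 0.0
0.7853981633974483 -20 40 q [-0.215  0.567  2.112  1.819  0.2    2.98 ] cost 0.863871
0.7853981633974483 -20 40 q [-0.153  1.053  0.898  0.103  1.97  -1.437] cost 0.0
0.7853981633974483 -40 105 q [-0.15   0.958  0.948  0.107  2.014 -1.429] cost 0.0
0.7853981633974483 -40 105 q [0.013 0.45  2.176 4.11  0.2   0.865] cost 1.051179
0.7853981633974483 -40 105 q [-0.15   0.958  0.948  0.107  2.014 -1.429] cost 0.0
0.7853981633974483 -40 40 q [-0.15   1.025  0.966  0.104  1.929 -1.438] cost 0.0
0.7853981633974483 -40 40 q [-0.213  0.554  2.142  1.822  0.2    2.98 ] cost 0.842713
0.7853981633974483 -40 40 q [-0.15   1.025  0.966  0.104  1.929 -1.438] cost 0.0
-0.7853981633974483 20 105 q [-0.017  0.459  1.969 -0.96   0.2   -0.399] cost 0.014559
-0.7853981633974483 20 105 q [0.003 0.509 2.1   3.866 0.306 1.076] cost 0.0
-0.7853981633974483 20 105 q [-0.017  0.459  1.969 -0.96   0.2   -0.399] cost 0.014559
-0.7853981633974483 20 40 q [-0.017  0.571  1.938 -0.96   0.2   -0.385] cost 0.03127
-0.7853981633974483 20 40 q [0.003 0.659 2.124 3.618 0.45  1.342] cost 0.0
-0.7853981633974483 20 40 q [-0.017  0.571  1.938 -0.96   0.2   -0.385] cost 0.03127
[792.149   1.4    25.   ] [927.535  -0.805  25.   ]
```

Run:
```python
from fk import *
Rt=down(-.285+np.pi/2,np.pi/4)
P=hb(BLK,-20,0,140,Rt);print(P);go(P,Rt)
s,p,R=st()
d=R.inv().apply(P-p)
# check path joints (linear)
w=(R.inv()*Rt).as_rotvec();q=s["joint_positions"]
for k in range(1,10):
    f=k/9;q,c=IK(p+(P-p)*f,R*Rot.from_rotvec(w*f),q);print(round(f,2),q,round(c,5))
```

```text
[632.657   8.915 135.05 ]
shift [-60.6 -21.2   6.2] turn [0.001 0.002 1.478] |w| 1.478
0.11 [-0.054  0.366  1.858 -0.286  0.415 -1.109] 0.0
0.22 [-0.074  0.389  1.734 -0.119  0.665 -1.281] 0.0
0.33 [-0.091  0.436  1.606 -0.047  0.904 -1.353] 0.0
0.44 [-0.107  0.5    1.476 -0.006  1.13  -1.391] 0.0
0.56 [-0.12   0.577  1.347  0.023  1.344 -1.413] 0.0
0.67 [-0.131  0.664  1.219  0.046  1.548 -1.425] 0.0
0.78 [-0.14   0.758  1.094  0.066  1.742 -1.429] 0.0
0.89 [-0.147  0.856  0.975  0.087  1.926 -1.428] 0.0
1.0 [-0.153  0.955  0.862  0.11   2.102 -1.421] 0.0
```

```bash
python3 -m handwheel '[[-4,-2,0,0,0,0.08,50],[-7,-3,1,0,0,0.16,50],[-10,-4,1,0,0,0.24,50],[-15,-6,2,0,0,0.38,50],[-22,-8,2,0,0,0.54,50],[-29,-10,3,0,0,0.7,50],[-35,-12,4,0,0,0.86,50],[-42,-14,4,0,0,1.02,50],[-48,-17,5,0,0,1.18,50],[-55,-19,6,0,0,1.34,50],[-60,-21,6,0,0,1.478,50],[-60,-21,6,0,0,1.478,50],[-60,-21,6,0,0,1.478,50]]'
python3 - <<'E'
from nav import *
from model import *
info()
Rt=down(-.285+np.pi/2,np.pi/4)
go(hb(BLK,-20,0,140,Rt),Rt); go(hb(BLK,-20,0,39,Rt),Rt)
_,p,R=st();B=R.as_matrix()
M=np.c_[B[:,0],B[:,2],-B[:,1]];h=p+B@[0,-7,0]
seg=[((M@a+h,M@b+h),(0,255,0)) for a,b in brk()]+block(*BLK)
for n,x0,y0,w,h_,k in(("side",310,120,110,110,6),("top",260,110,90,110,6)):
    im=arm.snapshot(n);cv2.imwrite(f"pics/{n}8.png",im)
    crop(im,x0,y0,w,h_,k,f"pics/a_{n}8.png",L(n,seg))
E
```

```text
t: 11.98
eef_pos: [633.0, 5.7, 137.1]
tool_rot: [0.685, -0.61, 0.36, 0.174]
contact_force: [1.0, 0.4, -2.4]
gripper_width: 55.5
t 11.97 tcp [632.986   5.676 137.14 ] q [-0.155  0.951  0.864  0.104  2.102 -1.424] F [ 0.967  0.385 -2.442] w 55.5
x [ 0.681 -0.201 -0.704] y [-0.676  0.196 -0.71 ] z [ 0.281  0.96  -0.002] zyaw 1.286
shift [0.6 2.3 3. ] turn [ 0.002 -0.001  0.004] |w| 0.005
shift [71.7 74.   3.3] turn [ 0.002 -0.001  0.004] |w| 0.005
```

View pics/a_side8.png

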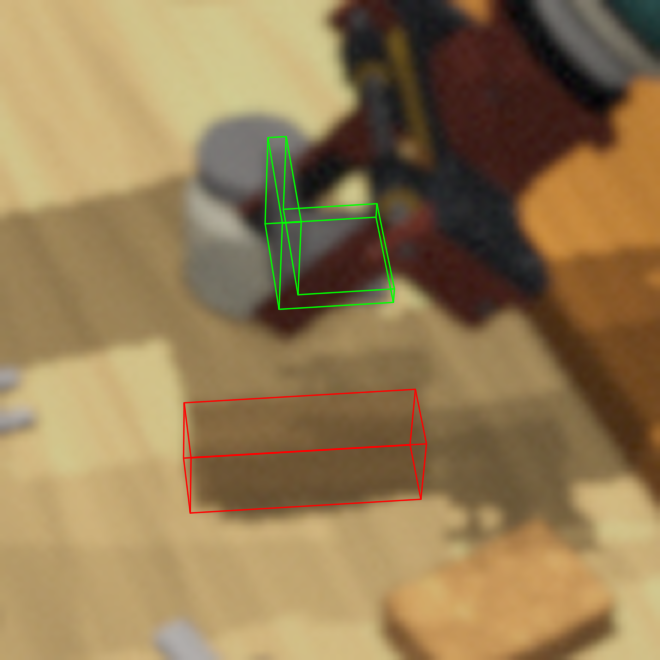

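View pics/a_top8.png

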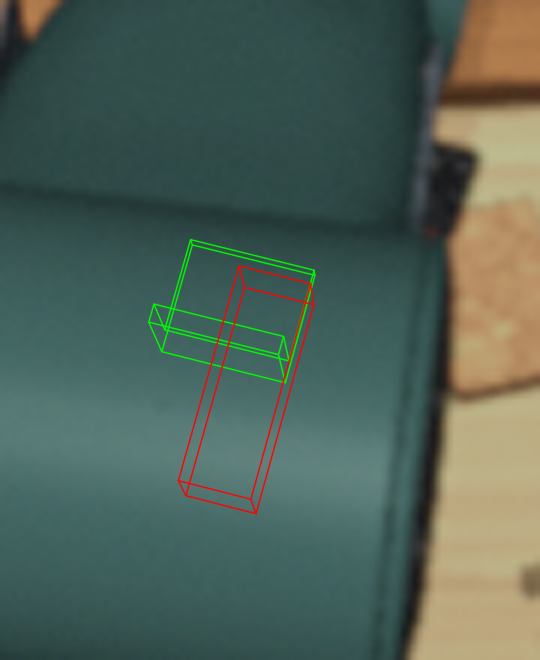

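The side view shows the bracket in hand over the block with its flat leg level, pointing to +x, matching the overlay. The jar at (250,215) is behind and clear. I'll lower it.

```bash
python3 -m handwheel '[[20,21,3,0,0,0.004,50],[42,44,3,0,0,0.004,50],[60,62,3,0,0,0.004,50],[67,69,3,0,0,0.004,50],[71,73.5,3,0,0,0.004,50],[71,73.5,3,0,0,0.004,50]]'
python3 - <<'E'
from nav import *
from model import *
info()
_,p,R=st();B=R.as_matrix()
M=np.c_[B[:,0],B[:,2],-B[:,1]];h=p+B@[0,-7,0];print("heel",h)
seg=[((M@a+h,M@b+h),(0,255,0)) for a,b in brk()]+block(*BLK)
im=arm.snapshot("side");cv2.imwrite("pics/side9.png",im);crop(im,320,140,80,80,8,"pics/a_side9.png",L("side",seg))
E
```

```text
t: 12.82
eef_pos: [632.8, 8.7, 36.0]
tool_rot: [0.684, -0.609, 0.361, 0.175]
contact_force: [0.5, -0.5, -2.5]
gripper_width: 55.4
t 12.82 tcp [632.769   8.671  35.951] q [-0.151  1.051  0.899  0.1    1.972 -1.435] F [ 0.462 -0.488 -2.492] w 55.4
x [ 0.678 -0.2   -0.708] y [-0.68   0.196 -0.707] z [ 0.281  0.96  -0.003] zyaw 1.286
heel [637.527   7.296  40.898]
```

View pics/a_side9.png

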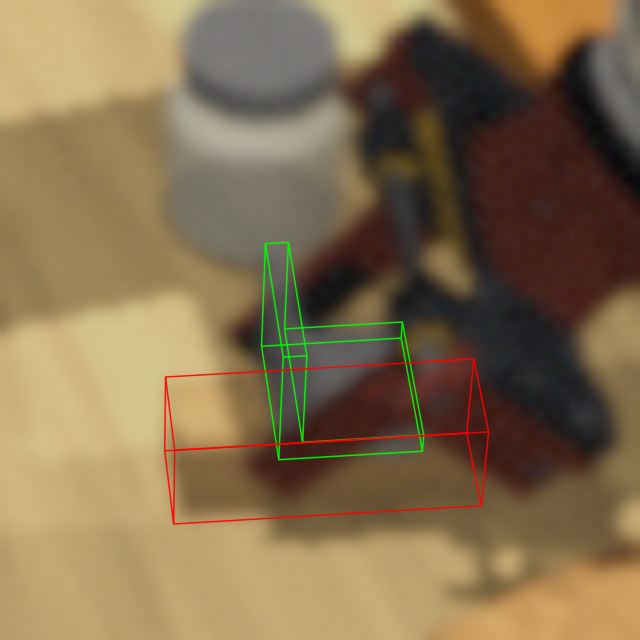

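```bash
python3 -m handwheel '[[1,1,0,0,0,0,50],[1.6,1.6,0,0,0,0,50],[2.2,2.2,0,0,0,0,50],[2.2,2.2,0,0,0,0,50]]'; python3 -c "
from nav import *
info()"
```

```text
t: 13.38
eef_pos: [632.7, 8.7, 33.0]
tool_rot: [0.684, -0.609, 0.361, 0.175]
contact_force: [0.5, -0.2, -1.4]
gripper_width: 55.5
t 13.38 tcp [632.699   8.656  33.018] q [-0.151  1.054  0.899  0.1    1.968 -1.436] F [ 0.53  -0.171 -1.43 ] w 55.5
x [ 0.678 -0.2   -0.708] y [-0.68   0.197 -0.707] z [ 0.281  0.96  -0.003] zyaw 1.286
```

```bash
python3 -m handwheel '[[0.4,0.4,0,0,0,0,50],[0.8,0.8,0,0,0,0,50],[0.8,0.8,0,0,0,0,50]]'; python3 -c "
from nav import *
info()"
```

```text
t: 13.75
eef_pos: [632.7, 8.6, 33.0]
tool_rot: [0.684, -0.609, 0.361, 0.175]
contact_force: [1.2, 0.0, 6.8]
gripper_width: 55.2
t 13.75 tcp [632.717   8.649  32.993] q [-0.151  1.054  0.899  0.1    1.969 -1.436] F [1.24  0.009 6.811] w 55.2
x [ 0.677 -0.2   -0.708] y [-0.68   0.197 -0.706] z [ 0.281  0.96  -0.003] zyaw 1.286
```

It has touched down (+7 N upward). I'll release and back out along the tool.

```bash
python3 -m handwheel '[[0,0,0,0,0,0,70],[0,0,0,0,0,0,87],[0,0,0,0,0,0,87],[0,0,0,0,0,0,87],[0,-30,0,0,0,0,87],[0,-70,0,0,0,0,87],[0,-110,0,0,0,0,87],[0,-140,0,0,0,0,87]]'
python3 - <<'E'
from nav import *
from model import *
info()
for n,x0,y0,w,h_,k in(("side",320,140,80,80,8),("top",260,130,80,70,8)):
    im=arm.snapshot(n);cv2.imwrite(f"pics/{n}10.png",im);crop(im,x0,y0,w,h_,k,f"pics/a_{n}10.png")
E
```

```text
t: 14.75
eef_pos: [728.7, -19.2, 131.8]
tool_rot: [0.684, -0.609, 0.361, 0.175]
contact_force: [0.6, 0.1, 0.6]
gripper_width: 87.2
t 14.75 tcp [728.737 -19.212 131.764] q [-0.165  1.147  0.432  0.115  2.34  -1.403] F [0.58  0.1   0.594] w 87.2
x [ 0.678 -0.201 -0.707] y [-0.679  0.196 -0.707] z [ 0.281  0.96  -0.003] zyaw 1.286
```

View pics/a_side10.png

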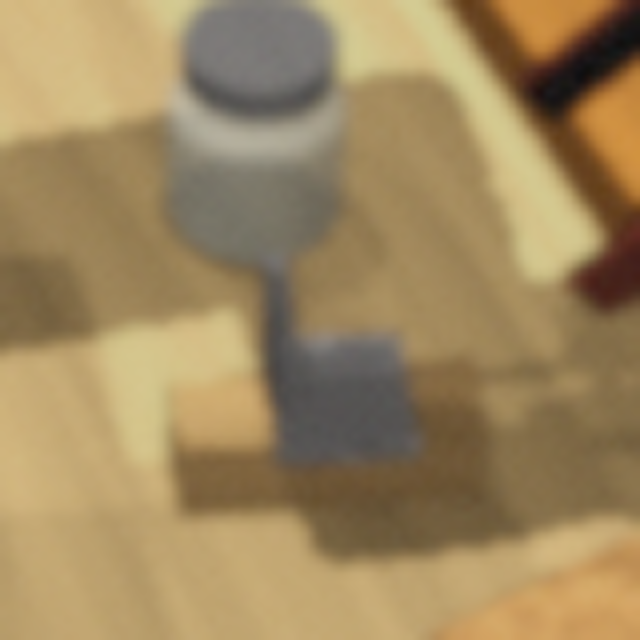

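The bracket lies on the block, flat leg along +x and the other leg upright (crop heel near (282,460), upright top at (278,260)). I'll straighten the tool above it, jaws across the upright leg.

Run:
```python
from fk import *
from model import *
t=cv2.imread("pics/side10.png")
H=np.array([637.5,7.3,38.]);ya=-.285
b=tf([(Rot.from_euler('y',np.pi/4).apply(a),Rot.from_euler('y',np.pi/4).apply(c)) for a,c in brk()],*H,ya)
crop(t,320,140,80,80,8,"pics/b_side10.png",L("side",[(s,(0,255,0)) for s in b]))
tgt=H+4*np.array([np.cos(ya),np.sin(ya),0])
s,p,R=st();Rt=down(ya)
go(tgt+[0,0,142],Rt)
q=s["joint_positions"]
w=(R.inv()*Rt).as_rotvec();P=tgt+[0,0,142]
for f in(.25,.5,.75,1):
    q,c=IK(p+(P-p)*f,R*Rot.from_rotvec(w*f),q);print(f,q,round(c,5), (R*Rot.from_rotvec(w*f)).as_matrix()[:,1])
print(IK(tgt+[0,0,22],Rt,q))
qj,c=IK(loc(JIG,(-4,0,34)),down(.08+np.pi),[.37,.5,1.8,0,.9,-2.85]);print("jig",qj,c)
```

```text
shift [-99.2  30.9  -0.2] turn [ 0.612  1.482 -0.609] |w| 1.715
0.25 [-0.205  0.939  0.772  0.183  2.018 -1.04 ] 0.0 [-0.507  0.272 -0.818]
0.5 [-0.216  0.747  1.061  0.191  1.71  -0.693] 0.0 [-0.315  0.261 -0.912]
0.75 [-0.184  0.579  1.296  0.139  1.432 -0.302] 0.0 [-0.135  0.164 -0.977]
1 [-0.098  0.455  1.465 -0.     1.22   0.187] 0.0 [ 0.  0. -1.]
(array([-0.098,  0.588,  1.571, -0.   ,  0.982,  0.187]), np.float64(3.5001658053500953e-19))
jig [ 0.368  0.534  1.785  0.001  0.823 -2.854] 8.561622775271028e-28
```

View pics/b_side10.png

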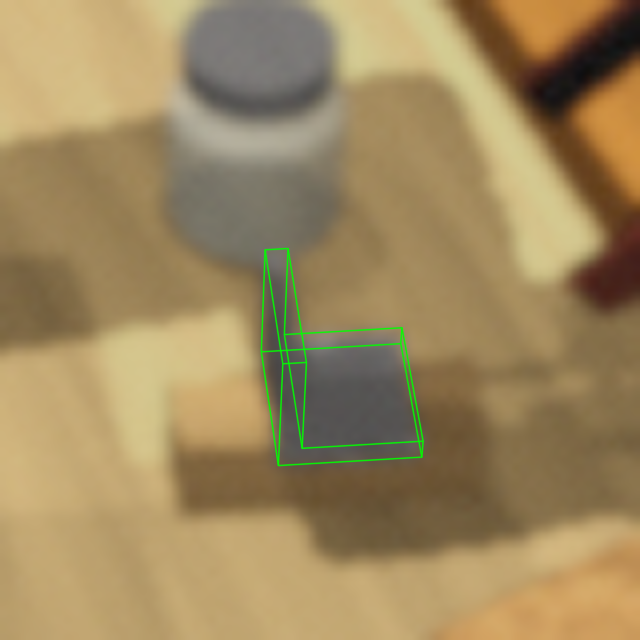

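```bash
python3 -m handwheel '[[-10,0,0,0.06,0.15,-0.06,87],[-20,-5,0,0.12,0.3,-0.12,87],[-30,-5,0,0.18,0.44,-0.18,87],[-40,0,0,0.24,0.59,-0.24,87],[-50,5,0,0.3,0.74,-0.3,80],[-60,10,0,0.36,0.89,-0.36,70],[-70,15,0,0.43,1.03,-0.43,60],[-80,20,0,0.49,1.18,-0.49,50],[-90,25,0,0.55,1.33,-0.55,50],[-99,31,0,0.612,1.482,-0.609,50],[-99,31,0,0.612,1.482,-0.609,50],[-99,31,0,0.612,1.482,-0.609,50]]'
python3 - <<'E'
from nav import *
from model import *
info()
ya=-.285;tgt=np.array([637.5,7.3,38.])+4*np.array([np.cos(ya),np.sin(ya),0])
go(tgt+[0,0,22],down(ya))
_,p,R=st()
im=arm.snapshot("side");cv2.imwrite("pics/side11.png",im)
seg=[]
for d in(-25,25):
    seg+=[(proj("side",[p+R.apply([a,b+90,d]) for a,b in((-10,0),(10,0),(10,-38),(-10,-38),(-10,0))]),(0,0,255))]
crop(im,310,100,90,110,6,"pics/a_side11.png",seg)
E
```

```text
t: 16.35
eef_pos: [639.4, 7.1, 178.1]
tool_rot: [0.424, -0.427, 0.567, -0.563]
contact_force: [-0.2, 1.2, 0.9]
gripper_width: 49.9
t 16.35 tcp [639.392   7.094 178.129] q [-0.097  0.458  1.466  0.001  1.224  0.183] F [-0.171  1.171  0.933] w 49.9
x [-0.277 -0.961  0.   ] y [-0.006  0.002 -1.   ] z [ 0.961 -0.277 -0.007] zyaw -0.281
shift [  0.3 118.1   2.9] turn [0.007 0.004 0.   ] |w| 0.008
```

View pics/a_side11.png

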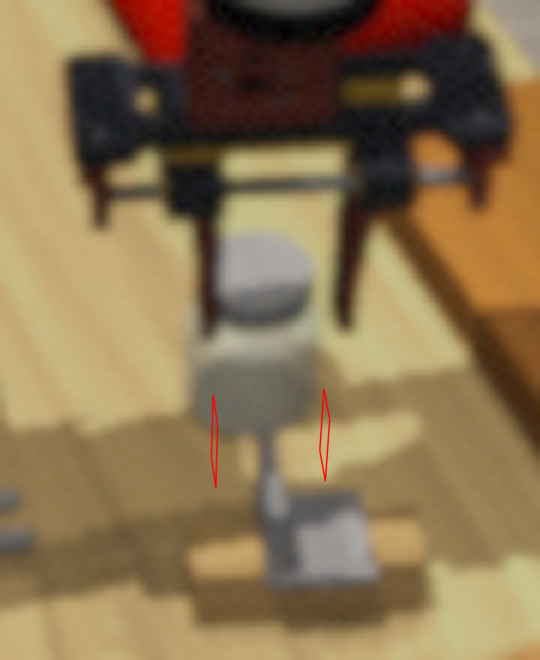

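The fingers at crop (207,330) and (345,325) straddle the upright leg at (270,470). Descend and grip.

```bash
python3 -m handwheel '[[0,40,2,0.007,0.004,0,50],[0,80,3,0.007,0.004,0,50],[0,105,3,0.007,0.004,0,50],[0,118,3,0.007,0.004,0,50],[0,118,3,0.007,0.004,0,30],[0,118,3,0.007,0.004,0,14],[0,118,3,0.007,0.004,0,3],[0,118,3,0.007,0.004,0,3],[0,118,3,0.007,0.004,0,3],[0,118,3,0.007,0.004,0,3]]' 45; python3 -c "
from nav import *
info()"
```

```text
t: 17.65
eef_pos: [642.0, 6.4, 61.2]
tool_rot: [-0.423, 0.423, -0.566, 0.567]
contact_force: [-2.0, 0.5, 6.1]
gripper_width: 7.7
t 17.65 tcp [641.982   6.429  61.209] q [-0.097  0.586  1.57  -0.001  0.984  0.192] F [-2.023  0.526  6.088] w 7.7
x [-0.284 -0.959  0.001] y [ 0.002 -0.001 -1.   ] z [ 0.959 -0.284  0.002] zyaw -0.288
```

```bash
python3 -m handwheel '[[0,-10,0,0,0,0,3],[0,-40,0,0,0,0,3],[0,-80,0,0,0,0,3],[0,-110,0,0,-0.1,0,3],[0,-120,0,0,-0.27,0,3],[0,-120,0,0,-0.45,0,3],[0,-120,0,0,-0.63,0,3],[0,-120,0,0,-0.81,0,3],[0,-120,0,0,-0.99,0,3],[0,-120,0,0,-1.17,0,3],[0,-120,0,0,-1.35,0,3],[0,-120,0,0,-1.53,0,3],[0,-120,0,0,-1.7,0,3],[0,-120,0,0,-1.7,0,3]]'
python3 - <<'E'
from nav import *
info()
Rt=down(.08+np.pi)
P=loc(JIG,(-6,0,12+90))-Rt.apply([0.4,23.2,-4]);print(P);go(P,Rt)
im=arm.snapshot("side");cv2.imwrite("pics/side12.png",im);crop(im,300,70,110,110,6,"pics/a_side12.png")
E
```

```text
t: 19.4
eef_pos: [641.3, 6.5, 180.4]
tool_rot: [-0.704, 0.705, -0.056, 0.057]
contact_force: [-0.2, -0.3, -2.3]
gripper_width: 7.8
t 19.4 tcp [641.321   6.504 180.427] q [-0.097  0.455  1.465 -0.001  1.221 -1.507] F [-0.198 -0.286 -2.334] w 7.8
x [ 0.987 -0.16   0.001] y [ 0.001 -0.001 -1.   ] z [ 0.16   0.987 -0.001] zyaw 1.41
[484.264 262.002 125.2  ]
shift [-195.9   54.8  227.2] turn [ 0.002 -1.811 -0.001] |w| 1.811
```

View pics/a_side12.png

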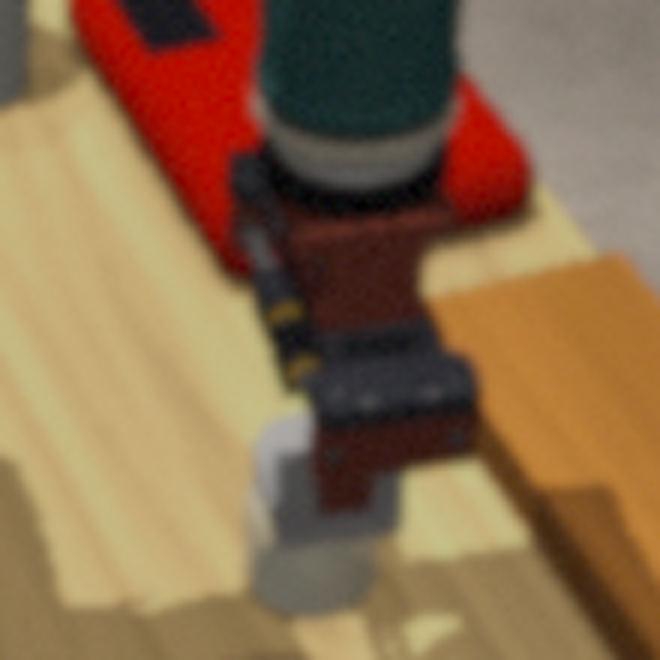

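```bash
python3 -m handwheel '[[-18,0,21,0,-0.16,0,3],[-36,0,42,0,-0.33,0,3],[-54,0,63,0,-0.5,0,3],[-72,0,84,0,-0.67,0,3],[-90,0,105,0,-0.84,0,3],[-108,0,126,0,-1.01,0,3],[-126,0,147,0,-1.18,0,3],[-144,0,168,0,-1.35,0,3],[-162,0,189,0,-1.52,0,3],[-180,5,210,0,-1.68,0,3],[-196,20,227,0,-1.81,0,3],[-196,20,227,0,-1.81,0,3],[-196,20,227,0,-1.81,0,3]]'
python3 - <<'E'
from nav import *
from model import *
info()
_,p,R=st()
h=p+R.apply([.4,23.2,-4]);print("heel",h)
B=R.as_matrix()
# bracket frame: y along -tool x.. build: bisector from heel = (-tooly + toolz)/sqrt2 
zb=(-B[:,1]+B[:,2])/2**.5;yb=B[:,0];xb=np.cross(yb,zb);M=np.c_[xb,yb,zb]
seg=[((M@a+h,M@b+h),(0,255,0)) for a,b in brk()]+jig(*JIG,-79,30,54)
for n,x0,y0,w,h_,k in(("side",230,100,90,90,7),("top",180,190,90,90,7)):
    im=arm.snapshot(n);cv2.imwrite(f"pics/{n}13.png",im);crop(im,x0,y0,w,h_,k,f"pics/a_{n}13.png",L(n,seg))
E
```

```text
t: 21.08
eef_pos: [484.7, 261.3, 160.4]
tool_rot: [-0.479, 0.481, 0.519, -0.519]
contact_force: [0.7, -0.1, -2.3]
gripper_width: 7.8
t 21.07 tcp [484.681 261.343 160.421] q [ 0.371  0.354  1.692 -0.002  1.095 -2.847] F [ 0.673 -0.081 -2.26 ] w 7.8
x [-0.077  0.997 -0.002] y [ 0.002 -0.002 -1.   ] z [-0.997 -0.077 -0.002] zyaw -3.064
heel [488.686 262.014 137.228]
```

View pics/a_side13.png

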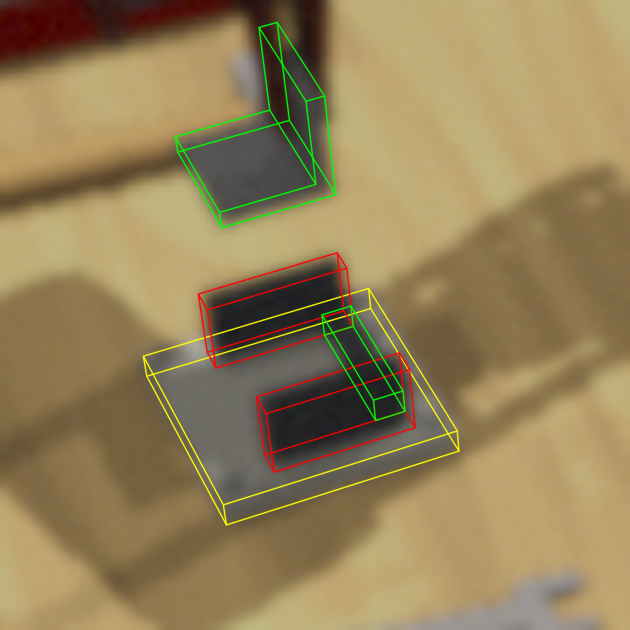

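View pics/a_top13.png

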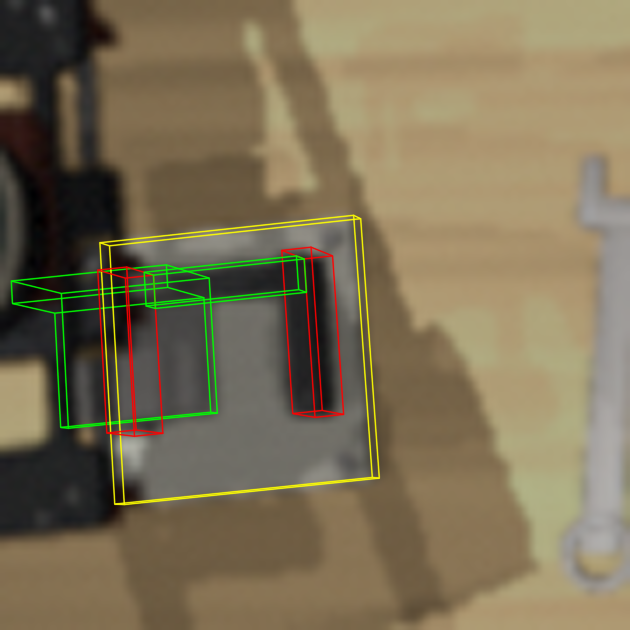

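The held bracket matches its overlay in both views and hangs above the jig seat. I'll lower to just above the cheeks and check the fit.

```bash
python3 -m handwheel '[[0.8,30,0,0,0,0,3],[0.8,60,0,0,0,0,3],[0.8,80,0,0,0,0,3],[0.8,86,0,0,0,0,3],[0.8,86,0,0,0,0,3]]'
cat > chk.py <<'E'
import sys
from nav import *
from model import *
info()
_,p,R=st()
h=p+R.apply([.4,23.2,-4]);print("heel",h)
d=h-np.array([JIG[0],JIG[1],12]);c,s=np.cos(JIG[2]),np.sin(JIG[2]);print("heel in jig",c*d[0]+s*d[1],-s*d[0]+c*d[1],d[2])
B=R.as_matrix()
zb=(-B[:,1]+B[:,2])/2**.5;yb=B[:,0];xb=np.cross(yb,zb);M=np.c_[xb,yb,zb]
seg=[((M@a+h,M@b+h),(0,255,0)) for a,b in brk()]+jig(*JIG,-79,30,54)
k=sys.argv[1];ov=len(sys.argv)>2
for n,x0,y0,w,h_,z in(("side",235,115,70,70,9),("top",180,200,70,70,9)):
    im=arm.snapshot(n);cv2.imwrite(f"pics/{n}{k}.png",im);crop(im,x0,y0,w,h_,z,f"pics/a_{n}{k}.png",L(n,seg) if ov else ())
E
python3 chk.py 14
```

```text
t: 21.8
eef_pos: [484.8, 262.0, 74.3]
tool_rot: [-0.479, 0.481, 0.519, -0.519]
contact_force: [-0.3, 0.1, -2.4]
gripper_width: 8.0
t 21.8 tcp [484.756 262.04   74.316] q [ 0.371  0.467  1.771 -0.002  0.902 -2.848] F [-0.251  0.083 -2.395] w 8.0
x [-0.079  0.997 -0.001] y [ 0.002 -0.001 -1.   ] z [-0.997 -0.079 -0.002] zyaw -3.063
heel [488.75  262.725  51.122]
heel in jig -5.470271680794247 -0.03830686721558313 39.12205322632116
```

View pics/a_side14.png

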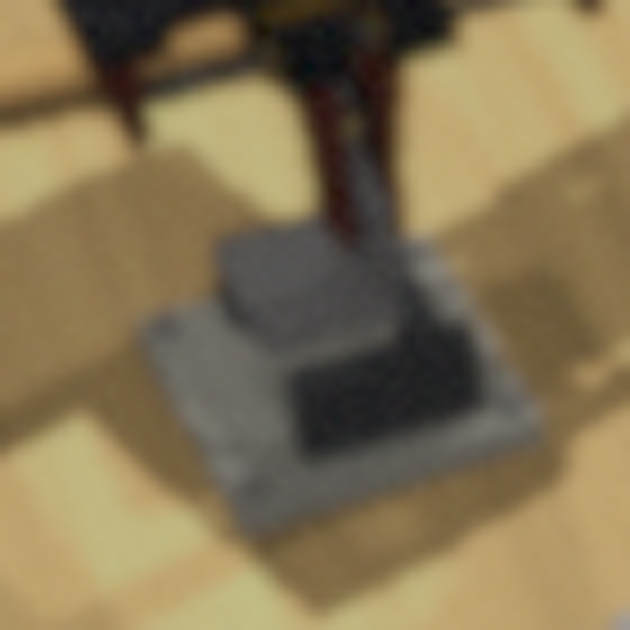

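View pics/a_top14.png

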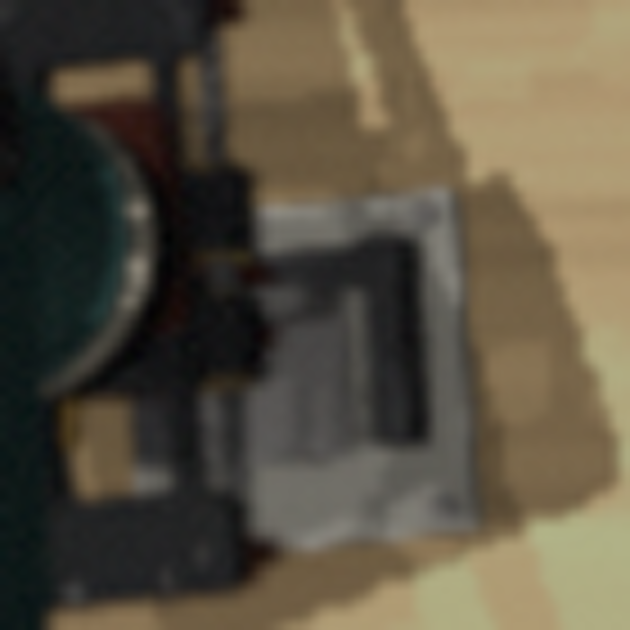

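The gap to the -y cheek is about 3 mm after parallax (crop 352 to 373), so the bracket is near centred. I'll lower in stages and watch the force.

```bash
python3 -m handwheel '[[0,6,0,0,0,0,3],[0,12,0,0,0,0,3],[0,18,0,0,0,0,3],[0,24,0,0,0,0,3],[0,30,0,0,0,0,3],[0,34,0,0,0,0,3],[0,34,0,0,0,0,3]]'; python3 chk.py 15 o
```

```text
t: 22.78
eef_pos: [483.9, 262.1, 39.6]
tool_rot: [0.479, -0.48, -0.519, 0.52]
contact_force: [-0.1, 0.1, -2.0]
gripper_width: 7.5
t 22.77 tcp [483.941 262.146  39.647] q [ 0.372  0.519  1.796 -0.002  0.827 -2.848] F [-0.143  0.142 -2.037] w 7.5
x [-0.08   0.997 -0.002] y [ 0.001 -0.002 -1.   ] z [-0.997 -0.08  -0.001] zyaw -3.061
heel [487.911 262.829  16.448]
heel in jig -6.298588944052496 0.13259359039515828 4.448079922366002
```

View pics/a_top15.png

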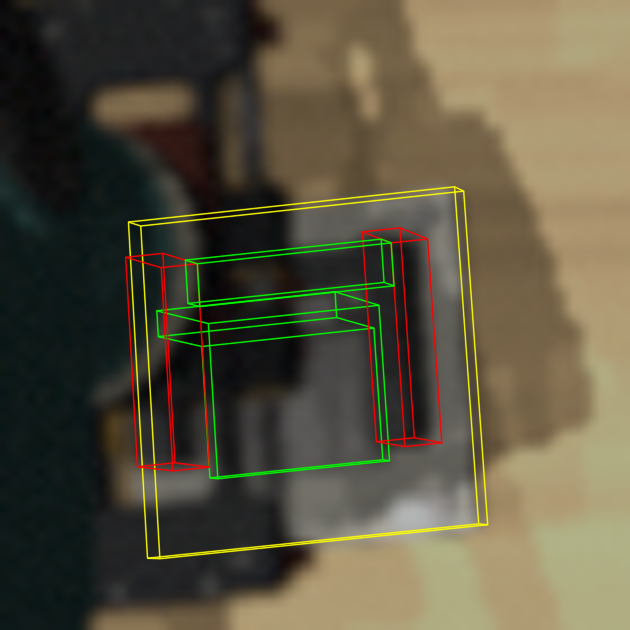

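View pics/a_side15.png

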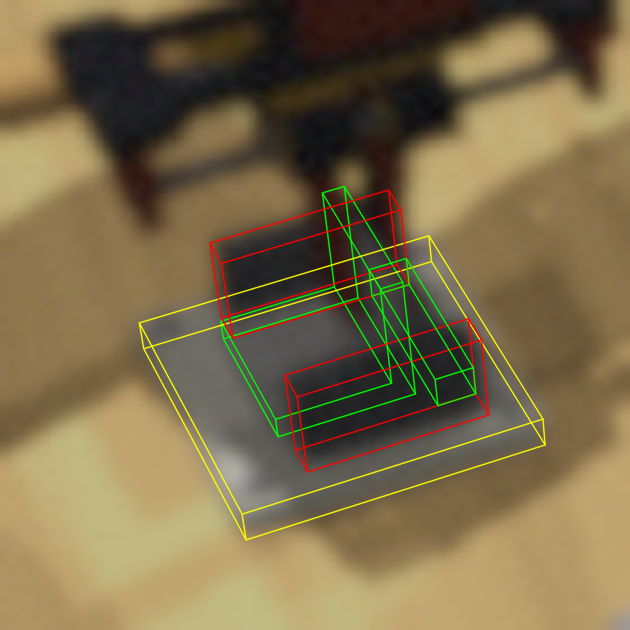

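It is free between the cheeks with no contact. Next it goes down and forward to the fence.

```bash
python3 -m handwheel '[[0,1,-1,0,0,0,3],[0,2,-2,0,0,0,3],[0,3,-3,0,0,0,3],[0,4,-3.5,0,0,0,3],[0,4,-3.5,0,0,0,3]]'; python3 -c "
from nav import *
info()"
```

```text
t: 23.5
eef_pos: [487.6, 262.5, 35.9]
tool_rot: [0.479, -0.48, -0.52, 0.52]
contact_force: [-0.6, -0.3, -2.5]
gripper_width: 7.6
t 23.5 tcp [487.645 262.5    35.937] q [ 0.37   0.528  1.791 -0.002  0.822 -2.85 ] F [-0.609 -0.268 -2.467] w 7.6
x [-0.08   0.997 -0.001] y [ 0.001 -0.001 -1.   ] z [-0.997 -0.08  -0.001] zyaw -3.061
```

```bash
python3 -m handwheel '[[0,0,-1,0,0,0,3],[0,0,-1.5,0,0,0,3],[0,0,-2,0,0,0,3],[0,0,-2,0,0,0,3]]'; python3 -c "
from nav import *
info()"; python3 -m handwheel '[[0,0,-0.5,0,0,0,3],[0,0,-1,0,0,0,3],[0,0,-1,0,0,0,3]]'; python3 -c "
from nav import *
info()"
```

```text
t: 24.0
eef_pos: [489.8, 262.7, 36.1]
tool_rot: [0.479, -0.48, -0.52, 0.52]
contact_force: [-0.2, 0.4, -2.6]
gripper_width: 7.5
t 24.0 tcp [489.753 262.688  36.079] q [ 0.369  0.529  1.787 -0.002  0.825 -2.851] F [-0.2    0.445 -2.586] w 7.5
x [-0.08   0.997 -0.001] y [ 0.001 -0.001 -1.   ] z [-0.997 -0.08  -0.001] zyaw -3.061
t: 24.38
eef_pos: [490.7, 262.8, 36.0]
tool_rot: [0.479, -0.48, -0.52, 0.52]
contact_force: [0.6, -0.2, -3.0]
gripper_width: 7.9
t 24.38 tcp [490.734 262.765  36.04 ] q [ 0.369  0.53   1.784 -0.002  0.826 -2.852] F [ 0.574 -0.186 -2.976] w 7.9
x [-0.08   0.997 -0.001] y [ 0.001 -0.001 -1.   ] z [-0.997 -0.08  -0.001] zyaw -3.061
```

```bash
python3 -m handwheel '[[0,0,-0.5,0,0,0,3],[0,0,-1,0,0,0,3],[0,0,-1,0,0,0,3]]'; python3 -m handwheel '[[0,0,-0.5,0,0,0,3],[0,0,-1,0,0,0,3],[0,0,-1,0,0,0,3]]';python3 chk.py 16
```

```text
t: 24.75
eef_pos: [491.2, 262.7, 35.9]
tool_rot: [0.479, -0.48, -0.519, 0.52]
contact_force: [-2.1, -0.6, -2.1]
gripper_width: 7.9
t: 25.12
eef_pos: [491.3, 262.7, 35.8]
tool_rot: [0.479, -0.48, -0.519, 0.52]
contact_force: [-5.1, -0.2, -1.3]
gripper_width: 7.9
t 25.12 tcp [491.322 262.684  35.759] q [ 0.368  0.532  1.781 -0.002  0.83  -2.853] F [-5.066 -0.218 -1.322] w 7.9
x [-0.08   0.997 -0.002] y [-0.001 -0.002 -1.   ] z [-0.997 -0.08   0.001] zyaw -3.061
heel [495.252 263.359  12.554]
heel in jig 1.0611513916148017 0.07451735495288322 0.553742421524948
```

View pics/a_side16.png

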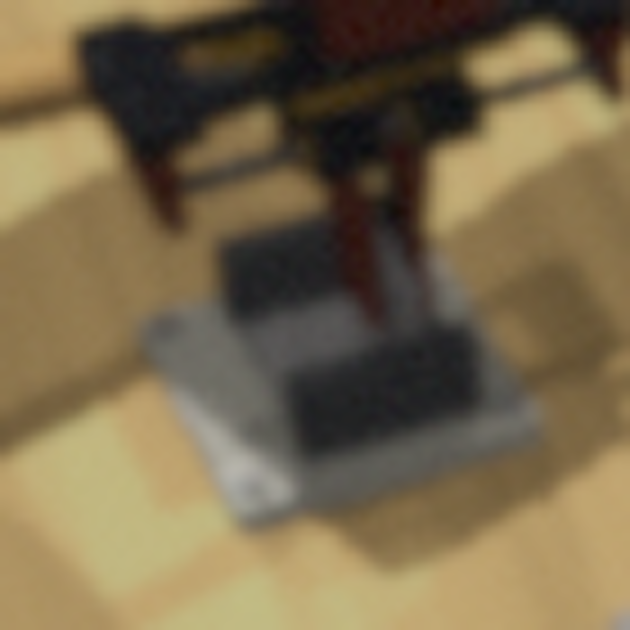

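View pics/a_top16.png

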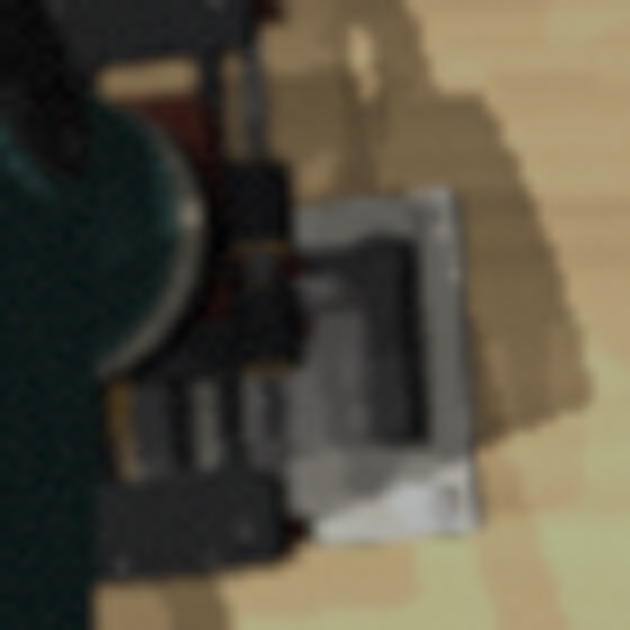

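The fence is touched (-5 N). Now lower to the plate.

```bash
python3 -m handwheel '[[0,0.5,0,0,0,0,3],[0,1,0,0,0,0,3],[0,1,0,0,0,0,3]]'; python3 -c "
from nav import *
info()"
```

```text
t: 25.6
eef_pos: [491.3, 262.6, 35.2]
tool_rot: [0.479, -0.48, -0.519, 0.52]
contact_force: [-5.9, -0.8, 4.5]
gripper_width: 7.9
t 25.6 tcp [491.311 262.573  35.241] q [ 0.368  0.533  1.782 -0.002  0.828 -2.853] F [-5.915 -0.771  4.505] w 7.9
x [-0.08   0.997 -0.002] y [-0.001 -0.002 -1.   ] z [-0.997 -0.08   0.001] zyaw -3.061
```

Plate and fence are both touched. I'll release and rise.

```bash
python3 -m handwheel '[[0,0,0,0,0,0,3],[0,0,0,0,0,0,12],[0,0,0,0,0,0,24],[0,0,0,0,0,0,36],[0,0,0,0,0,0,36],[0,-20,0,0,0,0,36],[0,-60,0,0,0,0,36],[0,-100,0,0,0,0,36],[0,-150,0,0,0,0,36],[0,-200,0,0,0,0,36]]'
python3 - <<'E'
from nav import *
info(); go([640,60,260],down(.3+np.pi))
E
```

```text
t: 26.85
eef_pos: [492.4, 263.1, 236.7]
tool_rot: [-0.479, 0.48, 0.52, -0.52]
contact_force: [-0.0, 0.3, 0.4]
gripper_width: 35.9
t 26.85 tcp [492.375 263.099 236.65 ] q [ 0.368  0.286  1.584 -0.002  1.271 -2.853] F [-0.006  0.253  0.413] w 35.9
x [-0.08   0.997 -0.001] y [ 0.002 -0.001 -1.   ] z [-0.997 -0.08  -0.002] zyaw -3.061
shift [-214.3  -22.8 -130.9] turn [ 0.001 -0.22  -0.002] |w| 0.22
```

Move aside to see the result.

```bash
python3 -m handwheel '[[-60,-20,-20,0,0,0,36],[-120,-20,-40,0,0.05,0,36],[-180,-20,-60,0,0.1,0,36],[-240,-20,-70,0,0.2,0,36],[-260,-20,-70,0,0.2,0,36],[-260,-20,-70,0,0.2,0,36]]'
python3 - <<'E'
from nav import *
from model import *
info()
J=(495.2,263.2,.08)
H=np.array([495.2,263.3,12.]);ya=.08
r=Rot.from_euler('y',-np.pi/4)
b=tf([(r.apply(a),r.apply(c)) for a,c in brk()],*H,ya)
for n,x0,y0,w,h_,z in(("side",240,125,60,60,10),("top",185,210,60,60,10)):
    im=arm.snapshot(n);cv2.imwrite(f"pics/{n}17.png",im);crop(im,x0,y0,w,h_,z,f"pics/a_{n}17.png");crop(im,x0,y0,w,h_,z,f"pics/b_{n}17.png",L(n,[(s,(0,255,0)) for s in b]))
    print(n)
o=[cv2.imread(f"pics/{k}_{n}17.png") for n in("side","top") for k in"ab"]
cv2.imwrite("pics/m17.png",cv2.resize(np.vstack([np.hstack(o[:2]),np.hstack(o[2:])]),(600,600)))
E
```

```text
t: 27.6
eef_pos: [583.4, 38.7, 253.3]
tool_rot: [-0.528, 0.554, 0.445, -0.465]
contact_force: [0.0, 0.3, 0.4]
gripper_width: 36.1
t 27.6 tcp [583.43   38.743 253.312] q [-0.021  0.312  1.503 -0.048  1.323 -2.979] F [0.038 0.268 0.439] w 36.1
x [ 0.171  0.984 -0.045] y [ 0.002 -0.047 -0.999] z [-0.985  0.171 -0.01 ] zyaw 2.97
side
top
```

View pics/m17.png

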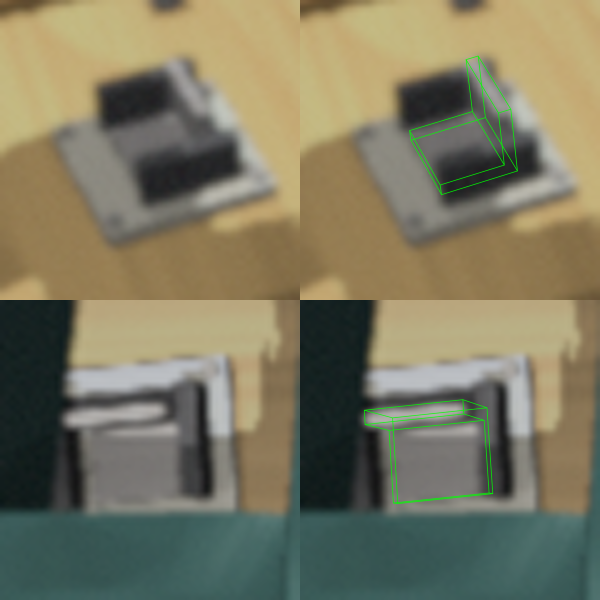

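View pics/side17.png

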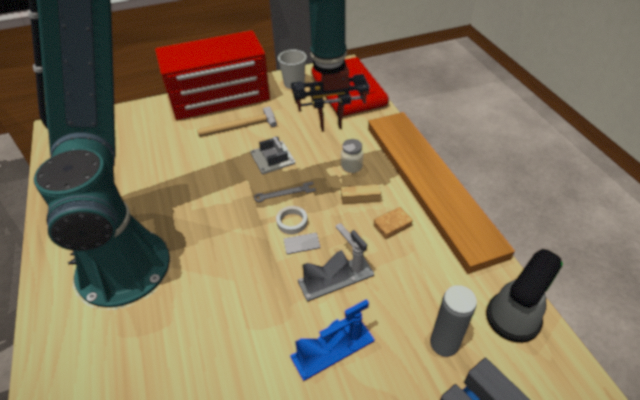

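View pics/top17.png

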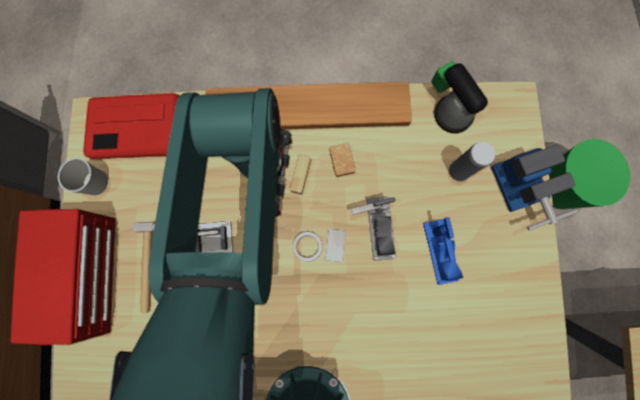

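Joint 6 is near its limit, so I'll back it off and take a closer look at the seat.

```bash
python3 -m handwheel '[[-20,0,0,0,0.15,0,36],[-60,0,0,0,0.3,0,36],[-110,0,0,0,0.45,0,36],[-150,0,0,0,0.6,0,36],[-150,0,0,0,0.6,0,36]]'
python3 - <<'E'
from nav import *
from model import *
info()
r=Rot.from_euler('y',-np.pi/4)
H=np.array([495.2,263.3,12.]);ya=.08
b=tf([(r.apply(a),r.apply(c)) for a,c in brk()],*H,ya)
for n,x0,y0,w,h_,z in(("side",250,130,50,45,16),("top",190,215,48,45,16)):
    ims=[arm.snapshot(n).astype(float) for _ in range(4)];im=np.mean(ims,0).astype(np.uint8);cv2.imwrite(f"pics/{n}18.png",im)
    crop(im,x0,y0,w,h_,z,f"pics/a_{n}18.png");crop(im,x0,y0,w,h_,z,f"pics/b_{n}18.png",L(n,[(s,(0,255,0)) for s in b]+jig(495.2,263.2,.08,-79,30,54)[12:]))
    cv2.imwrite(f"pics/m_{n}18.png",cv2.resize(np.hstack([cv2.imread(f"pics/{k}_{n}18.png") for k in"ab"]),(800,370)))
E
```

```text
t: 28.32
eef_pos: [557.2, -108.1, 260.6]
tool_rot: [-0.636, 0.667, 0.269, -0.28]
contact_force: [0.4, 0.2, 0.3]
gripper_width: 36.3
t 28.32 tcp [ 557.208 -108.087  260.553] q [-0.284  0.274  1.54  -0.045  1.313 -2.643] F [0.378 0.217 0.269] w 36.3
x [ 0.698  0.716 -0.031] y [ 0.003 -0.046 -0.999] z [-0.717  0.697 -0.034] zyaw 2.37
```

View pics/m_side18.png

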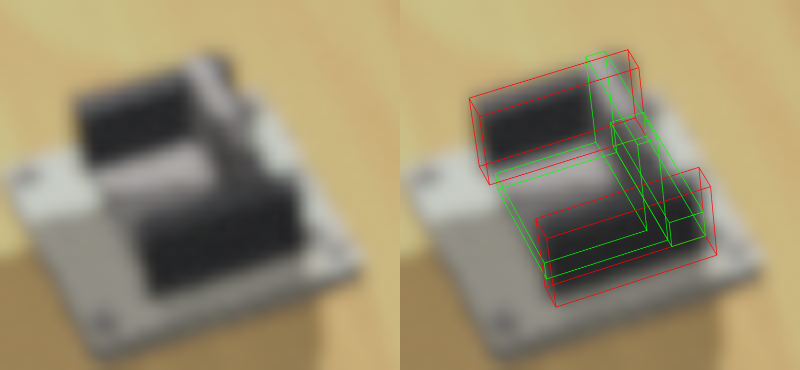

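View pics/m_top18.png

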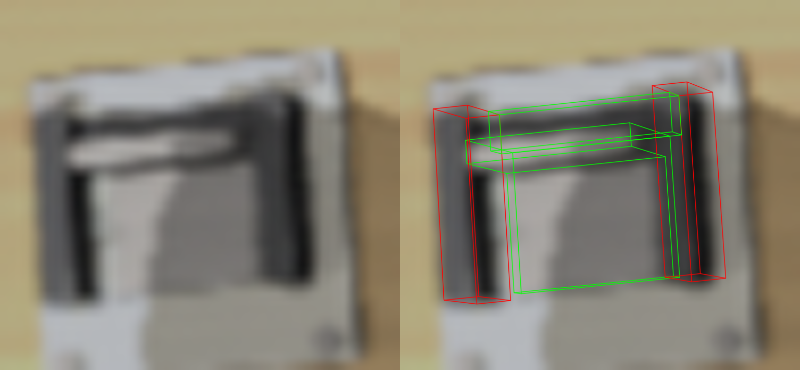

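The bracket sits between the cheeks with the upright leg on the fence, matching the overlay to about 1 px in both views. The clamp is open and the bystanders are where they were. Handing in.

Run:
```python
from nav import *
a,b=cv2.imread("pics/side0.png"),cv2.imread("pics/side18.png")
for n,(x,y,w,h) in dict(tape=(274,204,36,32),wrench=(252,178,66,26),blank=(280,230,44,24),jar=(336,134,32,40),cork=(370,204,46,36)).items():
    T=cv2.cvtColor(a[y:y+h,x:x+w],cv2.COLOR_BGR2GRAY);r=cv2.matchTemplate(cv2.cvtColor(b[y-8:y+h+8,x-8:x+w+8],cv2.COLOR_BGR2GRAY),T,cv2.TM_CCOEFF_NORMED)
    m=cv2.minMaxLoc(r);print(n,"px shift",m[3][0]-8,m[3][1]-8,round(m[1],2))
print(arm.hand_in())
```

```text
tape px shift 0 0 0.75
wrench px shift 0 0 0.47
blank px shift 0 0 0.9
jar px shift 0 0 0.24
cork px shift 0 0 0.66
the job is handed in; nothing more can be done
None
```

The job is done and handed in at about 28.7 s of the 72 s limit; the hand-in reports no verdict.

- **Clamp:** I turned the grey clamp clockwise to about 1.41 rad, let go, and left it open. The blue look-alike was not touched.
- **Block:** I gripped the bracket by its ends and lifted it out of the V. I then set it on the timber block with one leg flat and the other upright, and let go. My first try, tilting the tool forward, ran joints 4 and 5 up to their range limits (joint 5 read 0.198 rad against 0.2). I tilted the tool the other way instead.
- **Jig:** I took the bracket again by its upright leg and turned it half round. Still held, I lowered it between the cheeks until it touched the fence (about 6 N) and then the plate (about 4.5 N), then released it and moved clear. Joint 6 also came close to its limit (2.979 of 2.98 rad) while I was backing away.

**Last checks:**
- The bracket overlay agrees with both camera views to about 1 px (about 3 mm).
- The upright leg is against the fence with no visible gap, and the tool force read about zero.
- My camera estimate of the jig's x position was about 1 mm off from where the fence was actually felt.
- Template matching put all five bystanders at 0 px shift. The match was weak for the jar (0.24) and the wrench (0.47) because shadows had changed; by eye they had not moved.

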